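# Clear the trimming table and fit the arbor

## Robot

A 7-joint arm with a two-finger parallel gripper is mounted at the origin on the work surface. World frame = base frame: x ahead of the robot, y to its left, z up, the work surface at z = 0. Lengths are in m, angles in rad, forces in N, time in s.
With the tool pointing down it reaches from about 0.425 to 0.875 m from the base axis. Payload 8.4 kg.
Tool frame: the origin (TCP) lies midway between the tips of the shut fingers; the grasp point (between the pads) lies 19 mm behind it; z points along the fingers, y is the line along which they close (so a half turn about z gives the same grasp; the last joint's range is limited). The gripper opens to 85 mm and grips with 20 to 120 N. Pads are 22 mm wide; open, the fingers measure 114 mm over their backs; the gripper's body (76 mm by 85 mm) begins 54 mm behind the grasp point. The pads swing forward as they close: fully open they stand 13 mm farther back than shut.
Start: joints at [1.005, 0.333, 0.04, 1.465, -0.013, 1.343, -0.059], TCP at [0.292, -0.58, 0.231] pointing down, gripper open.
Joint ranges: [-2.58, 2.58], [-0.38, 2.09], [-1.3, 1.39], [0.25, 2.4], [-1.5, 4.64], [0.08, 2.09], [-2.65, 2.65]. Speed limits (rad/s): [2.22, 2.22, 2.79, 2.79, 3.14, 3.14, 3.14].

## Interface

Orientations are given as a rotation vector (axis times angle).
In Python, from station import monitor, imaging, hand_in gives the robot as it stands.
- The arm moves only by the tool apply_moves, never from a script. Its argument "deltas" is text: rows parted by semicolons, each of 7 numbers parted by spaces: the shift along the tool's x, y, z in cm, then the turn, a rotation vector about the tool's x, y, z in rad, then the closure, from -1 (fully open) to 1 (shut). A call has 1 to 12 rows; each row is the pose to reach, as a shift and turn from the pose commanded when the call began, along the tool's axes at that moment; what a row does not reach only later rows make up. A row lasts 1/8 s, in which the tool goes at most 62.5 mm and 10.7 degrees, less where a joint would pass 70% of its speed; a pose out of reach is approached as far as the arm can. A call with a gripper value outside its range is refused whole. The fingers move at their own pace and stop on an object; "grip_force" is the grip in N (left out, the last holds). Time passes only in rows, so rows that repeat a pose let the fingers close. It gives the time, the measured TCP pose, the force, the opening and the grip force at its end, in the units of the state.
- monitor.read_state(): the state, without advancing time (a new reading comes with each control period).
- imaging.grab_frame(name): name is "side" or "top" or "wrist"; returns the picture (400x640x3 uint8, blue, green, red); there is no depth.
- imaging.camera_info(name): a dict with "fx", "fy", "cx", "cy" (pixels), "k1" (the pictures are not rectified: a ray, as slopes to the right and down, at radius r is drawn at 1 + k1 r^2 times it, then the intrinsics apply), "world_from_camera" (4x4, takes a point from camera to world coordinates); the wrist camera has in their place "tool_from_camera" (4x4, takes a point from camera to tool coordinates, whose origin is the TCP and whose axes are the flange's). Camera axes: x right, y up, looking along -z (the intrinsics and any distortion apply to the point x, -y, -z); pixel columns grow to the right and rows downward; lengths in m; the calibration is good to about 2 mm. A picture is of the moment at which its call begins: read the wrist's pose just before it. camera_info takes no time and is no camera call.
- hand_in(): hands the job in; it is judged then, once.
The state is a dict: "time": time; "q": joint angles; "dq": joint speeds; "effort": joint torques, N m; "ee_pos": TCP position; "orientation": TCP orientation; "wrist_force": force on the tool from outside, world axes, zero at the start; "torque": the same for the moment, N m; "opening": opening from 0.0 (shut) to 1.0 (fully open); "grip_force": force on a finger pad.
Only numpy, scipy, OpenCV 4.12 (cv2) and the standard library are available. Lean on these libraries where they do the work, as an engineer would, in place of code of your own. Each camera call takes 0.05 s, during which the arm holds its last target. There are 200 camera calls.

## Task

Get the trimming machine ready: first, with the red dust plug still in the spindle so that nothing falls into the taper, sweep all the white offcuts off the table into the blue scrap tray with the yellow push block, never touching the sharp offcuts with the fingers. Then pull the plug and stand it in a free hole of the tool block, seat the green-nutted arbor fully home in the spindle with its slots over the drive dogs, and only then throw the red toggle lever right over to clamp it. Leave the push block standing on its rubber mat, and do not disturb the drill chuck, the meters or the screwdriver.

Things in the scene. Friction and masses are not known exactly. Their poses are not given: they have to be found in the camera images.
- machine: Bench trimming machine, fixed: grey cabinet, dark steel table, top 85 mm above the bench, x -120 to 120, y -160 to 175 mm from the origin (on the bench). Strips 6 wide, 12 high along both long edges (x = +-120). End y -160 is open; the scrap tray hangs under it. Spindle points up at x 0, y 100; offcuts lie between it and the tray. Grey motor behind (x 120 to 215, y -45 to 75, top at 134).
- tray_in (a point): Blue scrap tray hung at the table's open end (machine -y), fixed: inside 232 mm (machine x) by 94 mm (y), 59 mm deep. Point: centre of its inner floor, 5 mm above the bench; axes as the machine's. Its rim is 21 mm below the table top and starts right at the table's end.
- spindle_nose (a point): Upturned steel spindle, 71 mm across, face 10 mm above the table. Point: centre of the face; turns with the spindle, z up. Tapered bore, 33 mm across at the face, 19 mm at 50 mm depth. Two black drive dogs stand on the face along +x and -x, 19.5 to 31 mm off the axis, 14 mm wide (y), 8 mm high, tops chamfered 1.5 mm. Can be turned by hand (drag 0.3 N m); stays put.
- clamp (a joint): Draw-bar toggle lever, red grip, in the table's corner at machine x 72, y 152. 0 = released, leaning 0.65 rad towards machine +x; swings about a level axis along machine y over to machine -x, stop at 1.3 rad (leaning 0.65 rad the other way) = clamped. Stays where it is put (drag 0.25 N m).
- clamp_pivot (a point): Pivot of the toggle lever, 17 mm above the table.
- clamp_tip (a point): Centre of the end of the toggle lever, 76 mm from the pivot along the lever. The red grip is a rod 17 mm thick from 28 to 76 mm from the pivot.
- plug: Red plastic dust plug, at the start in the spindle's bore, its disc resting on the dogs (origin 8 mm above the spindle face). Origin: centre of the disc's underside. Disc 60 mm across, 5 thick; round knob 26 mm across above it, z 5 to 42; stub below, 31 mm across, narrowing to 21 at 42 mm down. 80 g.
- arbor: Trimming arbor, steel, green nut. Origin: on the axis at the flange's underside (seating face), z up. Taper shank below: 32 mm across, 18 at its end 48 mm down. Flange 50 across, 16 thick; slots along +x and -x, open below, 17 wide, 10 deep, from 17 mm off the axis out. Flats facing +-y, 28 mm apart, z 16 to 52; nut 34 across to z 62; cutter to z 80. 0.45 kg. Either way round fits.
- rack: Dark blue tool block on the bench, fixed, 270 mm (its x) by 90 mm by 60 mm high, three holes 36 mm across, down to the bench, on its centre line at x -85, 0 and 85 mm. At the start the arbor and the drill chuck stand in two of them (either way round) and one is empty. Origin: centre of the underside.
- drill_chuck: Drill chuck (dark, with a drill bit) on a like shank, standing in the tool block; 50 mm across, 86 mm high above the block. Not wanted: leave it alone. Origin as for the arbor.
- mat: Black rubber mat for the push block, fixed on the bench, 200 mm (x) by 120 mm (y), 3 mm thick. Origin: centre of the underside.
- push_block: Yellow nylon push block: a base 130 mm (its x) by 44 mm (y), 26 mm high, with an upright handle on its centre, 40 mm (x) by 26 mm (y), up to 104 mm above the underside. Origin: centre of the underside. About 0.22 kg.
- offcut0: White plastic offcut on the machine's table: flat rectangular cut-out 30 x 21 x 12 mm. Origin: its underside. 12 g. May be absent.
- offcut1: White plastic offcut on the machine's table: round knock-out, 27 mm across, 12 mm high. Origin: its underside. 12 g. May be absent.
- offcut2: White plastic offcut on the machine's table: L-shaped corner tab within 28 x 22 mm, 13 mm high. Origin: its underside. 12 g. May be absent.
- offcut3: White plastic offcut on the machine's table: flat rectangular cut-out 30 x 21 x 12 mm. Origin: its underside. 12 g. May be absent.
- offcut4: White plastic offcut on the machine's table: round knock-out, 27 mm across, 12 mm high. Origin: its underside. 12 g. May be absent.
- offcut5: White plastic offcut on the machine's table: L-shaped corner tab within 28 x 22 mm, 13 mm high. Origin: its underside. 12 g. May be absent.
- offcut6: White plastic offcut on the machine's table: flat rectangular cut-out 30 x 21 x 12 mm. Origin: its underside. 12 g. May be absent.
- offcut7: White plastic offcut on the machine's table: round knock-out, 27 mm across, 12 mm high. Origin: its underside. 12 g. May be absent.
- meter_a: White panel meter with a black front lying on the bench, 96 x 87 x 48 mm. Leave it alone.
- meter_b: Another such panel meter. Leave it alone.
- screwdriver: Screwdriver lying on the bench. Leave it alone.
Not all that is in view belongs to the job. Of the things that look like the push_block, take the one that is farthest to the robot's right at the start.

How it is judged:
On the way, in this order (a step that is already met when the one before it is completed fails the run):
1. every offcut lies in the scrap tray while the plug is still in the spindle (x of offcut0 in the frame of tray_in between -0.118 and 0.118 m and y of offcut0 in the frame of tray_in between -0.05 and 0.05 m and z of each of offcut0, offcut1, offcut2, offcut3, offcut4, offcut5, offcut6, offcut7 in the frame of tray_in below 0.055 m and x of offcut1 in the frame of tray_in between -0.118 and 0.118 m and y of offcut1 in the frame of tray_in between -0.05 and 0.05 m and x of offcut2 in the frame of tray_in between -0.118 and 0.118 m and y of offcut2 in the frame of tray_in between -0.05 and 0.05 m and x of offcut3 in the frame of tray_in between -0.118 and 0.118 m and y of offcut3 in the frame of tray_in between -0.05 and 0.05 m and x of offcut4 in the frame of tray_in between -0.118 and 0.118 m and y of offcut4 in the frame of tray_in between -0.05 and 0.05 m and x of offcut5 in the frame of tray_in between -0.118 and 0.118 m and y of offcut5 in the frame of tray_in between -0.05 and 0.05 m and x of offcut6 in the frame of tray_in between -0.118 and 0.118 m and y of offcut6 in the frame of tray_in between -0.05 and 0.05 m and x of offcut7 in the frame of tray_in between -0.118 and 0.118 m and y of offcut7 in the frame of tray_in between -0.05 and 0.05 m and horizontal distance between plug and spindle_nose below 0.008 m and z of plug in the frame of spindle_nose below 0.013 m), for 0.2 s.
2. the arbor is fully seated in the spindle, slots over the dogs, before the lever is thrown (horizontal distance between arbor and spindle_nose below 0.0025 m and z of arbor in the frame of spindle_nose between -0.003 and 0.0025 m and angle between the x axis of arbor and the x axis of spindle_nose, either way round below 0.1 rad and angle between the z axis of arbor and the z axis of spindle_nose, either way round below 0.05 rad and value of joint clamp below 0.6 rad), for 0.3 s.
3. the toggle lever is thrown over with the arbor seated (horizontal distance between arbor and spindle_nose below 0.0025 m and z of arbor in the frame of spindle_nose between -0.003 and 0.0025 m and angle between the x axis of arbor and the x axis of spindle_nose, either way round below 0.1 rad and angle between the z axis of arbor and the z axis of spindle_nose, either way round below 0.05 rad and value of joint clamp above 1.1 rad), for 0.2 s.
At the end, for the whole second after the job is handed in: Offcuts in the tray; arbor seated (2.5 mm in height and off-centre, slots over dogs, upright); lever past 1.1 rad; plug in a hole of the tool block (disc within 6 mm of its top); push block upright on its mat (centre within 60 by 55 mm of the mat's); all at rest (all of step 3 and x of offcut0 in the frame of tray_in between -0.118 and 0.118 m and y of offcut0 in the frame of tray_in between -0.05 and 0.05 m and z of each of offcut0, offcut1, offcut2, offcut3, offcut4, offcut5, offcut6, offcut7 in the frame of tray_in below 0.055 m and x of offcut1 in the frame of tray_in between -0.118 and 0.118 m and y of offcut1 in the frame of tray_in between -0.05 and 0.05 m and x of offcut2 in the frame of tray_in between -0.118 and 0.118 m and y of offcut2 in the frame of tray_in between -0.05 and 0.05 m and x of offcut3 in the frame of tray_in between -0.118 and 0.118 m and y of offcut3 in the frame of tray_in between -0.05 and 0.05 m and x of offcut4 in the frame of tray_in between -0.118 and 0.118 m and y of offcut4 in the frame of tray_in between -0.05 and 0.05 m and x of offcut5 in the frame of tray_in between -0.118 and 0.118 m and y of offcut5 in the frame of tray_in between -0.05 and 0.05 m and x of offcut6 in the frame of tray_in between -0.118 and 0.118 m and y of offcut6 in the frame of tray_in between -0.05 and 0.05 m and x of offcut7 in the frame of tray_in between -0.118 and 0.118 m and y of offcut7 in the frame of tray_in between -0.05 and 0.05 m and ((x of plug in the frame of rack between -0.093 and -0.077 m and y of plug in the frame of rack between -0.008 and 0.008 m and z of plug in the frame of rack below 0.066 m) or (x of plug in the frame of rack between -0.008 and 0.008 m and y of plug in the frame of rack between -0.008 and 0.008 m and z of plug in the frame of rack below 0.066 m) or (x of plug in the frame of rack between 0.077 and 0.093 m and y of plug in the frame of rack between -0.008 and 0.008 m and z of plug in the frame of rack below 0.066 m)) and x of push_block in the frame of mat between -0.06 and 0.06 m and y of push_block in the frame of mat between -0.055 and 0.055 m and z of push_block in the frame of mat below 0.008 m and angle between push_block's own z axis and vertical below 0.1 rad and linear speed of each of arbor, plug, push_block below 0.02 m/s); the robot touches nothing.
It fails at once if an offcut is touched with the fingers (contact force between the fingers and offcut0 above 0.5 N or contact force between the fingers and offcut1 above 0.5 N or contact force between the fingers and offcut2 above 0.5 N or contact force between the fingers and offcut3 above 0.5 N or contact force between the fingers and offcut4 above 0.5 N or contact force between the fingers and offcut5 above 0.5 N or contact force between the fingers and offcut6 above 0.5 N or contact force between the fingers and offcut7 above 0.5 N).
It fails at once if the drill chuck is moved from its place (distance of drill_chuck from where it was at the start of the episode above 0.012 m).
It fails at once if a meter or the screwdriver is disturbed (distance of any of meter_a, meter_b, screwdriver from where it was at the start of the episode above 0.03 m).
Of offcut0, offcut1, offcut2, offcut3, offcut4, offcut5, offcut6, offcut7 only 4 to 7 are there at a start; the rules pass over those that are not, and their reading is None.
At some moment in a run one of offcut0, offcut1, offcut2, offcut3, offcut4, offcut5, offcut6, offcut7, push_block may be knocked a few centimetres aside while the robot is not near it.
It also fails if it takes over 192 s, if anything falls off the work surface, if the arm or the gripper's body presses on something with over 40 N, if the wrist force passes 120 N, or if a joint passes its speed limit or range.

## Working session

There is one attempt and no reset: what is moved stays moved. The work goes in short steps, Python scripts to look and compute and a tool call to move; the robot and the scene stay as the last step left them, time stands still between calls to the robot, and variables do not carry over. Pictures are saved under pics/ and viewed, at most 14 in all, crops included, and the job is handed in when it is done.

Besides the shell and the picture viewer there is one more tool, called after ">>>" in YAML: its name, and indented under it one key for each argument. apply_moves: Moves the arm, as the interface text tells. Its arguments: {"type":"object","properties":{"deltas":{"type":"string"},"grip_force":{"type":"number"}},"required":["deltas"]}

```bash
ls; mkdir -p pics
python3 - <<'E'
from station import monitor, imaging
import cv2, numpy as np
np.set_printoptions(precision=4,suppress=True)
for n in ['top','side','wrist']:
    i=imaging.camera_info(n); print(n,i)
    cv2.imwrite(f'pics/{n}0.png',imaging.grab_frame(n))
s=monitor.read_state(); print(s)
E
```

```text
pics
top {'fx': 395.69403526077116, 'fy': 395.69403526077116, 'cx': 317.34694658177256, 'cy': 205.0689752848645, 'k1': -0.021348793815866254, 'world_from_camera': array([[-0.0194,  0.9821, -0.1873,  0.3719],
       [-0.9997, -0.0161,  0.0194, -0.046 ],
       [ 0.016 ,  0.1876,  0.9821,  1.0794],
       [ 0.    ,  0.    ,  0.    ,  1.    ]])}
side {'fx': 462.48137535260094, 'fy': 462.48137535260094, 'cx': 319.84325469232203, 'cy': 203.52004721725493, 'k1': -0.09496583428468729, 'world_from_camera': array([[-0.9969,  0.0301, -0.0724,  0.4129],
       [-0.0759, -0.6017,  0.7951,  1.0936],
       [-0.0197,  0.7981,  0.6021,  0.9795],
       [ 0.    ,  0.    ,  0.    ,  1.    ]])}
wrist {'fx': 300.898823464667, 'fy': 300.898823464667, 'cx': 314.8042878241762, 'cy': 195.90845071676776, 'k1': -0.002070238287240637, 'tool_from_camera': array([[ 0.0006,  0.9455,  0.3256,  0.0843],
       [ 1.    , -0.0005, -0.0003, -0.0006],
       [-0.0002,  0.3256, -0.9455, -0.1418],
       [ 0.    ,  0.    ,  0.    ,  1.    ]])}
{'time': 0.15, 'q': array([ 1.0048,  0.3338,  0.0399,  1.4661, -0.0134,  1.3433, -0.0585]), 'dq': array([-0.0012, -0.0032,  0.0013, -0.0048,  0.0021,  0.    ,  0.0013]), 'effort': array([  0.003 , -65.9037,   1.3678, -40.5874,   0.017 ,   0.0096,
        -0.    ]), 'ee_pos': array([ 0.2923, -0.5802,  0.2306]), 'orientation': array([-3.0553, -0.7263,  0.0006]), 'wrist_force': array([0.5978, 0.2146, 0.0145]), 'torque': array([ 0.0319,  0.0688, -0.0119]), 'grip_force': 0.0, 'opening': 1.0018535595794922}
```

View pics/top0.png

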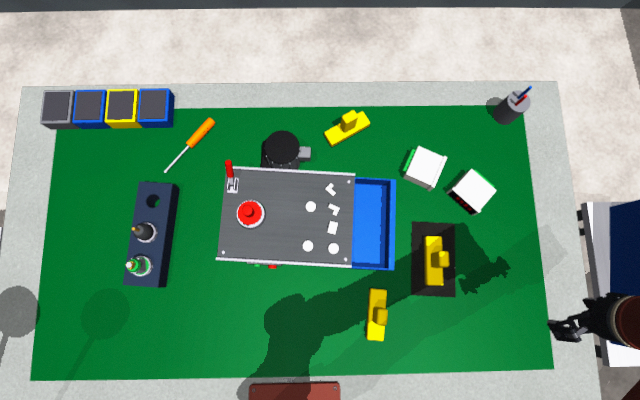

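View pics/side0.png

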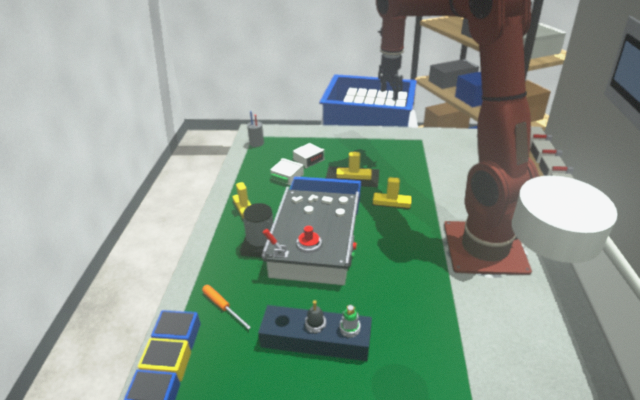

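Push block candidates: top image (347,127), (377,314), (433,260). The one farthest to the robot's right is (433,260), on the mat. I'll check it in a close crop.

```bash
cat > h.py <<'E'
import cv2, numpy as np
from scipy.spatial.transform import Rotation as R
from station import monitor, imaging
np.set_printoptions(precision=4,suppress=True)
def pose():
    s=monitor.read_state(); T=np.eye(4); T[:3,:3]=R.from_rotvec(s['orientation']).as_matrix(); T[:3,3]=s['ee_pos']; return T
def cam(name,T=None):
    i=imaging.camera_info(name); W=i.get('world_from_camera')
    if W is None: W=(pose() if T is None else T)@i['tool_from_camera']
    return i,np.array(W)
def grab(name,save=None):
    C=cam(name); f=imaging.grab_frame(name)
    if save: cv2.imwrite('pics/'+save,f)
    return f,C
def rays(C,px):
    i,W=C; K=np.array([[i['fx'],0,i['cx']],[0,i['fy'],i['cy']],[0,0,1]])
    u=cv2.undistortPoints(np.array(px,float).reshape(-1,1,2),K,np.array([i['k1'],0,0,0])).reshape(-1,2)
    d=np.c_[u[:,0],-u[:,1],-np.ones(len(u))]@W[:3,:3].T
    return W[:3,3],d/np.linalg.norm(d,axis=1,keepdims=True)
def plane(C,px,z):
    o,d=rays(C,px); return o+d*((z-o[2])/d[:,2])[:,None]
def tri(views):  # [(C,px)] -> least-squares point, residual
    A=np.zeros((3,3));b=np.zeros(3);L=[]
    for C,px in views:
        o,d=rays(C,[px]);P=np.eye(3)-np.outer(d[0],d[0]);A+=P;b+=P@o;L.append((o,P))
    p=np.linalg.solve(A,b); return p,[np.linalg.norm(P@(p-o)) for o,P in L]
def proj(C,p):
    i,W=C; q=(np.atleast_2d(p)-W[:3,3])@W[:3,:3]; u=np.c_[q[:,0]/-q[:,2],-q[:,1]/-q[:,2]]
    r=(u**2).sum(1,keepdims=True); u=u*(1+i['k1']*r); return u*[i['fx'],i['fy']]+[i['cx'],i['cy']]
def hsv(f,lo,hi): return cv2.inRange(cv2.cvtColor(f,cv2.COLOR_BGR2HSV),np.array(lo),np.array(hi))
def blobs(m,amin=20):
    n,l,st,c=cv2.connectedComponentsWithStats(m)
    return [(int(st[k,4]),c[k],l==k) for k in range(1,n) if st[k,4]>=amin]
def goal(x,y,z,yaw):  # yaw = world direction of tool y (closing line); tool down
    T=np.eye(4); c,s=np.cos(yaw),np.sin(yaw)
    Y=np.array([c,s,0]);Z=np.array([0,0,-1.]);T[:3,:3]=np.c_[np.cross(Y,Z),Y,Z];T[:3,3]=x,y,z; return T
def delta(G,T=None):
    D=np.linalg.inv(pose() if T is None else T)@G
    return np.round(np.r_[D[:3,3]*100,R.from_matrix(D[:3,:3]).as_rotvec()],3)
E
python3 - <<'E'
from h import *
f=cv2.imread('pics/top0.png'); g=cv2.imread('pics/side0.png')
a=cv2.resize(f[210:310,390:490],(400,400),interpolation=2); b=cv2.resize(g[140:220,310:420],(400,291),interpolation=2)
b=cv2.copyMakeBorder(b,0,109,0,0,0); cv2.imwrite('pics/crop1.png',np.hstack([a,b]))
T,S=cam('top'),cam('side')
for n,im,C in(('top',f,T),('side',g,S)):
    for A,c,m in blobs(hsv(im,(22,120,100),(34,255,255)),40): print(n,'yel',A,c)
    for A,c,m in blobs(hsv(im,(0,150,100),(6,255,255)),15): print(n,'red',A,c, cv2.minAreaRect(np.argwhere(m)[:,::-1].astype(np.float32)))
    for A,c,m in blobs(hsv(im,(50,130,40),(70,255,255)),15)[:0]: print(c)
m=hsv(f,(100,150,80),(125,255,255))
for A,c,mm in blobs(m,200): print('blue',A,c,cv2.minAreaRect(np.argwhere(mm)[:,::-1].astype(np.float32)))
m=hsv(f,(0,0,190),(180,60,255)); m[:165]=0;m[265:]=0;m[:,:222]=0;m[:,352:]=0
for A,c,mm in blobs(m,15): print('white',A,c,plane(T,[c],.097))
T0=pose(); print(T0)
E
```

```text
top yel 552 [123.2373 112.3551]
top yel 847 [346.9551 126.9315]
top yel 45 [197.1778 134.4   ]
top yel 868 [435.1382 260.5173]
top yel 881 [376.8161 314.3712]
top red 109 [228.7064 168.1835] ((228.75143432617188, 168.3843994140625), (17.41054916381836, 6.386402606964111), 81.25383758544922)
top red 422 [248.9929 212.4076] ((249.0, 212.5), (23.0, 22.0), 90.0)
top red 23 [271.6522 265.9565] ((271.5, 266.0), (2.0, 7.0), 90.0)
top red 327 [322.3456 391.8563] ((322.5, 391.0), (16.0, 31.0), 90.0)
side yel 525 [353.7467 168.659 ]
side yel 628 [392.0701 195.7134]
side yel 308 [241.0877 198.0195]
side yel 604 [170.6987 359.1987]
side red 39 [308.0256 228.641 ] ((307.5, 228.5), (5.0, 7.0), 90.0)
side red 63 [269.2063 235.2698] ((269.75, 235.25001525878906), (15.55634880065918, 4.949747085571289), 45.0)
side red 164 [308.561  239.2988] ((308.0, 239.0), (12.0, 18.0), 90.0)
blue 584 [158.7123 112.5068] ((155.5, 108.0), (38.0, 35.0), 90.0)
blue 506 [ 91.0929 113.834 ] ((90.5, 109.0), (37.0, 38.0), 0.0)
blue 3657 [372.886  223.7566] ((374.0746154785156, 223.56057739257812), (43.23726272583008, 92.20106506347656), 2.2025980949401855)
white 286 [294.5699 170.5699] [[ 0.6504 -0.0086  0.097 ]]
white 17 [229.8235 180.6471] [[0.6263 0.1567 0.097 ]]
white 56 [232.7143 188.4286] [[0.6058 0.1489 0.097 ]]
white 66 [330.3485 189.197 ] [[ 0.5999 -0.0993  0.097 ]]
white 87 [310.4138 206.1609] [[ 0.5567 -0.0478  0.097 ]]
white 121 [252.6198 218.2149] [[0.5284 0.0975 0.097 ]]
white 71 [334.1549 208.8451] [[ 0.5489 -0.1076  0.097 ]]
white 101 [332.3465 227.2772] [[ 0.5021 -0.1018  0.097 ]]
white 92 [307.5 245.5] [[ 0.4576 -0.039   0.097 ]]
white 96 [333.1458 248.0417] [[ 0.4502 -0.1024  0.097 ]]
white 295 [274.0949 261.4983] [[0.4198 0.0437 0.097 ]]
[[ 0.893   0.45   -0.0006  0.2923]
 [ 0.45   -0.893   0.0011 -0.5802]
 [-0.0001 -0.0012 -1.      0.2306]
 [ 0.      0.      0.      1.    ]]
```

View pics/crop1.png

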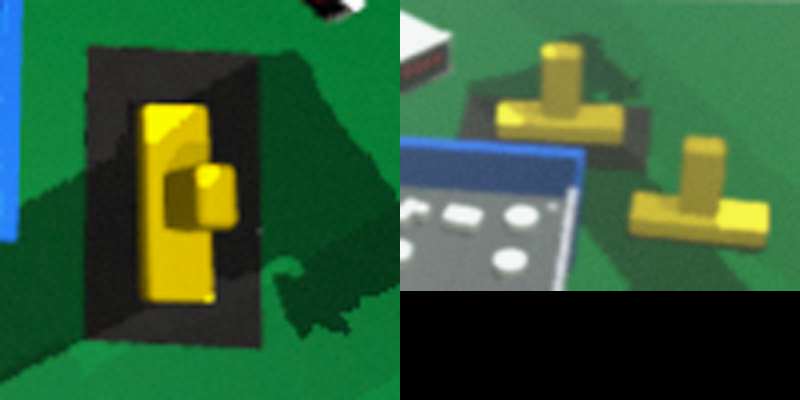

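Run:
```python
from h import *
f=cv2.imread('pics/top0.png'); g=cv2.imread('pics/side0.png')
T,S=cam('top'),cam('side')
print('handle top',tri([(T,(444,258.8)),(S,(354.3,153.7))]))
m=hsv(f,(22,120,100),(34,255,255))
for A,c,mm in blobs(m,300):
    r=cv2.minAreaRect(np.argwhere(mm)[:,::-1].astype(np.float32)); print(c,r)
print('base corners z.029',plane(T,[[390+142/4,210+103/4],[390+209/4,210+103/4],[390+214/4,210+301/4],[390+142/4,210+299/4]],.029))
m=hsv(f,(0,0,170),(180,70,255)); m[:165]=0;m[268:]=0;m[:,:217]=0;m[:,358:]=0
for A,c,mm in blobs(m,200):
    p=plane(T,np.argwhere(mm)[:,::-1],.097)[:,:2]; l=cv2.fitLine(p.astype(np.float32),2,0,.01,.01).ravel(); u=np.array([-l[1],l[0]]); q=(p-l[2:])@u; t=(p-l[2:])@l[:2]
    print('strip',A,l,'w',q.min(),q.max(),'ends',l[2:]+t.min()*l[:2],l[2:]+t.max()*l[:2])
m=hsv(f,(0,150,100),(6,255,255))
print('plug knob top',tri([(T,(249,208)),(S,(308,227))]))
print('plug disc', plane(T,[[250.3,214]],.108))
```

```text
handle top (array([ 0.4166, -0.3757,  0.1013]), [np.float64(0.0015312034571526535), np.float64(0.0015312034571527745)])
[123.2373 112.3551] ((122.5, 108.0), (38.0, 37.0), 90.0)
[346.9551 126.9315] ((345.61273193359375, 125.81156921386719), (22.27964973449707, 45.703243255615234), 60.64224624633789)
[435.1382 260.5173] ((437.13006591796875, 260.4226379394531), (49.478599548339844, 23.578039169311523), 88.31531524658203)
[376.8161 314.3712] ((377.3756408691406, 314.2411193847656), (19.450443267822266, 51.582862854003906), 4.085616588592529)
base corners z.029 [[ 0.4838 -0.3549  0.029 ]
 [ 0.4829 -0.4002  0.029 ]
 [ 0.3527 -0.3934  0.029 ]
 [ 0.3551 -0.346   0.029 ]]
strip 348 [ 0.0753  0.9972  0.6506 -0.007 ] w -0.0041092866598127905 0.003765314396988774 ends [ 0.639  -0.1613] [0.6625 0.1496]
strip 411 [0.0758 0.9971 0.4176 0.0198] w -0.004274953791937446 0.004125910124972719 ends [ 0.4051 -0.1452] [0.4301 0.1843]
plug knob top (array([0.5422, 0.0997, 0.1432]), [np.float64(0.0036923636146662625), np.float64(0.0036923636146664433)])
plug disc [[0.5373 0.1018 0.108 ]]
```

Crop confirms the chosen block: yellow, upright on the black mat, handle top at top (444,259) and side (354,154), near z 0.10.

Run:
```python
from h import *
print(delta(goal(.417,-.375,.22,-1.631)))
```

```text
[ 20.365 -12.71    1.076  -0.001   0.      0.527]
```

>>> apply_moves:
  deltas: "20.4 -12.7 1.1 0 0 0.527 -1;20.4 -12.7 1.1 0 0 0.527 -1;20.4 -12.7 1.1 0 0 0.527 -1;20.4 -12.7 1.1 0 0 0.527 -1;20.4 -12.7 1.1 0 0 0.527 -1;20.4 -12.7 1.1 0 0 0.527 -1;20.4 -12.7 1.1 0 0 0.527 -1"
  grip_force: 60

```text
time: 1.02
ee_pos: [0.4164, -0.3767, 0.2202]
orientation: [3.14, -0.099, -0.001]
wrist_force: [-0.9, -0.4, 0.4]
opening: 0.996
grip_force: 0.0
```

Run:
```python
from h import *
f,C=grab('wrist','w1.png'); print(pose())
for A,c,m in blobs(hsv(f,(22,120,60),(34,255,255)),100): print(A,c,cv2.minAreaRect(np.argwhere(m)[:,::-1].astype(np.float32)))
```

```text
[[ 0.998  -0.0627 -0.0004  0.4165]
 [-0.0627 -0.998  -0.0002 -0.3766]
 [-0.0004  0.0002 -1.      0.2202]
 [ 0.      0.      0.      1.    ]]
2835 [310.9598 155.5556] ((312.0, 164.5), (113.0, 42.0), 90.0)
1247 [191.401  257.1235] ((192.3235321044922, 267.20587158203125), (44.86909866333008, 92.40608215332031), 14.03624439239502)
```

View pics/w1.png

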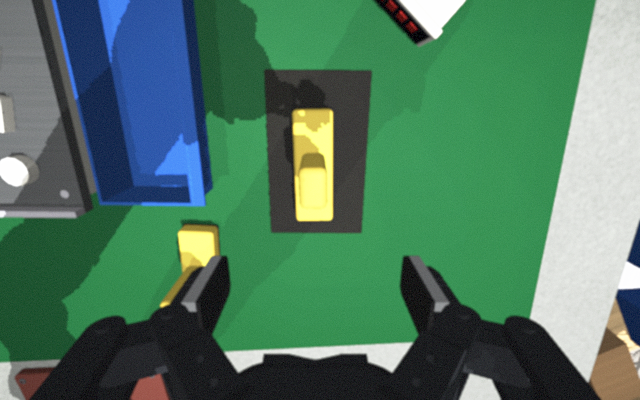

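Wrist view: block base at rows 108–220, handle top centred at about (313,187), with the mat around it.

Run:
```python
from h import *
C=cam('wrist')
print(plane(C,[(313,187),(301,168),(325,206)],.105)); print(plane(C,[(312.7,110),(315,221)],.029)); print(plane(C,[(265,70),(371,70),(362,233),(271,232)],.003))
print(tri([(C,(313,187)),(cam('top'),(444,258.8)),(cam('side'),(354.3,153.7))]))
print(delta(goal(.419,-.375,.057,-1.631)))
```

```text
[[ 0.4205 -0.3747  0.105 ]
 [ 0.4385 -0.3653  0.105 ]
 [ 0.4017 -0.3845  0.105 ]]
[[ 0.4827 -0.3779  0.029 ]
 [ 0.3539 -0.3724  0.029 ]]
[[ 0.527  -0.3279  0.003 ]
 [ 0.5197 -0.4446  0.003 ]
 [ 0.3214 -0.4325  0.003 ]
 [ 0.3303 -0.3129  0.003 ]]
(array([ 0.4174, -0.3753,  0.101 ]), [np.float64(0.0018885356813249574), np.float64(0.0008837836867761609), np.float64(0.002398854955075345)])
[ 0.244 -0.181 16.322  0.     0.    -0.003]
```

>>> apply_moves:
  deltas: "0.2 -0.2 10 0 0 0.01 -1;0.2 -0.2 14 0 0 0.01 -1;0.2 -0.2 16.3 0 0 0.01 -1;0.2 -0.2 16.3 0 0 0.01 -1;0.2 -0.2 16.3 0 0 0.01 1;0.2 -0.2 16.3 0 0 0.01 1;0.2 -0.2 16.3 0 0 0.01 1;0.2 -0.2 16.3 0 0 0.01 1;0.2 -0.2 16.3 0 0 0.01 1;0.2 -0.2 16.3 0 0 0.01 1;0.2 -0.2 16.3 0 0 0.01 1"
  grip_force: 80

```text
time: 2.45
ee_pos: [0.4203, -0.3739, 0.0587]
orientation: [3.139, -0.111, 0.002]
wrist_force: [-1.1, 0.2, 7.6]
opening: 0.291
grip_force: 77.9
```

>>> apply_moves:
  deltas: "0 0 -6 0 0 0 1;0 0 -12 0 0 0 1;0 0 -13.5 0 0 0 1;0 0 -13.5 0 0 0 1"

```text
time: 2.95
ee_pos: [0.4198, -0.3735, 0.1928]
orientation: [3.139, -0.11, 0.002]
wrist_force: [-0.0, 0.2, -2.7]
opening: 0.291
grip_force: 79.4
```

```bash
cat >> h.py <<'E'
MO=np.array([.534,.003]); MX=np.array([.9971,-.0755]); MY=np.array([.0755,.9971]); MYAW=-.0756
def m2w(x,y): return MO+x*MX+y*MY
def w2m(p): d=np.asarray(p)[...,:2]-MO; return np.stack([d@MX,d@MY],-1)
E
python3 - <<'E'
from h import *
s=monitor.read_state();print(s['ee_pos'],s['wrist_force'],s['opening'])
ya=MYAW-np.pi/2
T=pose()
for x,y,z in((.033,.020,.192),(.033,.02,.1425),(.033,-.178,.1425)): G=goal(*m2w(x,y),z,ya); print(G[:3,3],delta(G,T))
f,C=grab('top','top1.png')
m=hsv(f,(0,0,190),(180,60,255)); m[:165]=0;m[265:]=0;m[:,:222]=0;m[:,352:]=0
for A,c,mm in blobs(m,15): print(A,c,w2m(plane(C,[c],.097)))
E
```

```text
[ 0.4198 -0.3735  0.1928] [-0.0134  0.2249 -2.7465] 0.29118325455828603
[0.5684 0.0205 0.192 ] [ 12.058 -40.337   0.061   0.001  -0.001   0.005]
[0.5684 0.0205 0.1425] [ 12.053 -40.341   5.011   0.001  -0.001   0.005]
[ 0.5535 -0.177   0.1425] [ 11.946 -20.542   5.025   0.001  -0.001   0.005]
324 [292.4691 170.4753] [[0.1169 0.0026]]
29 [229.3793 181.7586] [[0.0775 0.1611]]
60 [232.6667 188.1833] [[0.0612 0.1511]]
68 [330.3529 189.0735] [[ 0.0737 -0.097 ]]
89 [310.3258 206.1461] [[ 0.0265 -0.0487]]
124 [252.7016 218.129 ] [[-0.0125  0.0937]]
72 [334.0833 208.7778] [[ 0.0233 -0.109 ]]
105 [332.4286 227.2381] [[-0.0238 -0.1071]]
92 [307.5 245.5] [[-0.073  -0.0476]]
94 [333.0532 247.9787] [[-0.0755 -0.1112]]
285 [271.2105 261.407 ] [[-0.1171  0.039 ]]
```

>>> apply_moves:
  deltas: "12 -40.3 0 0 0 0.005 1;12 -40.3 0 0 0 0.005 1;12 -40.3 0 0 0 0.005 1;12 -40.3 0 0 0 0.005 1;12 -40.3 0 0 0 0.005 1;12 -40.3 0 0 0 0.005 1;12 -40.3 0 0 0 0.005 1;12 -40.3 0 0 0 0.005 1;12 -40.3 0 0 0 0.005 1;12 -40.3 3 0 0 0.005 1;12 -40.3 4.5 0 0 0.005 1;12 -40.3 4.8 0 0 0.005 1"

```text
time: 4.5
ee_pos: [0.5666, 0.0191, 0.1429]
orientation: [3.139, -0.12, -0.004]
wrist_force: [0.0, 0.5, -1.3]
opening: 0.294
grip_force: 79.5
```

Run:
```python
from h import *
s=monitor.read_state();print(s['ee_pos'],s['wrist_force'],w2m(s['ee_pos']))
f,C=grab('wrist','w2.png')
f2,C2=grab('side','s2.png')
cv2.imwrite('pics/c2.png',np.hstack([cv2.resize(f,(480,300)),f2[130:330,220:420]][:1]+[cv2.resize(f2[150:300,240:400],(320,300),interpolation=2)]))
```

```text
[0.5666 0.0191 0.1429] [ 0.0209  0.5175 -1.3321] [0.0313 0.0186]
```

View pics/c2.png

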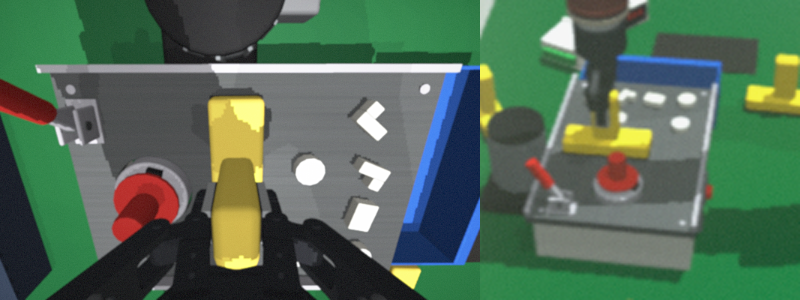

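Block is down on the table between the spindle and the offcuts. Sweep 1.

>>> apply_moves:
  deltas: "0 1.2 0 0 0 0 1;0 3 0 0 0 0 1;0 5 0 0 0 0 1;0 7 0 0 0 0 1;0 9 0 0 0 0 1;0 11 0 0 0 0 1;0 13 0 0 0 0 1;0 14.5 0 0 0 0 1;0 16 0 0 0 0 1;0 17.5 0 0 0 0 1;0 18.5 0 0 0 0 1;0 18.7 0 0 0 0 1"

```text
time: 6.1
ee_pos: [0.5534, -0.167, 0.1442]
orientation: [3.139, -0.12, -0.0]
wrist_force: [-0.6, -0.9, -2.0]
opening: 0.296
grip_force: 79.6
```

```bash
cat > oc.py <<'E'
from h import *
import sys
def oc():
    f,C=grab('top','topx.png')
    m=hsv(f,(0,0,170),(180,70,255)); m[:165]=0;m[272:]=0;m[:,:222]=0;m[:,405:]=0
    for A,c,mm in blobs(m,15): print(A,c,w2m(plane(C,[c],.097)))
s=monitor.read_state();print(s['ee_pos'],s['wrist_force'],w2m(s['ee_pos']))
oc()
E
python3 oc.py
```

```text
[ 0.5534 -0.167   0.1442] [-0.5547 -0.872  -2.0071] [ 0.0322 -0.168 ]
186 [264.9892 168.8548] [[0.1169 0.0733]]
77 [233.4026 187.039 ] [[0.0643 0.1495]]
37 [229.4054 181.5405] [[0.0781 0.1611]]
150 [252.7    216.9533] [[-0.0095  0.0939]]
87 [307.4713 245.5517] [[-0.0731 -0.0476]]
100 [333.21 248.04] [[-0.0756 -0.1116]]
199 [251.3065 260.3467] [[-0.1174  0.088 ]]
15 [298. 263.] [[-0.1172 -0.0269]]
117 [329.906  264.7949] [[-0.1171 -0.1055]]
```

>>> apply_moves:
  deltas: "0 0 -4 0 0 0 1;-4 -6 -4 0 0 0 1;-7.6 -12 -4 0 0 0 1;-7.6 -18.2 -4 0 0 0 1;-7.6 -18.4 -4 0 0 0 1;-7.6 -18.4 -4 0 0 0 1;-7.6 -18.4 -1 0 0 0 1;-7.6 -18.4 0.1 0 0 0 1;-7.6 -18.4 0.1 0 0 0 1"

```text
time: 7.28
ee_pos: [0.4912, 0.0219, 0.1427]
orientation: [3.139, -0.12, -0.003]
wrist_force: [-0.1, -0.1, -2.8]
opening: 0.293
grip_force: 79.7
```

```bash
python3 oc.py
```

```text
[0.4912 0.0219 0.1427] [-0.1416 -0.0826 -2.7882] [-0.0441  0.0157]
57 [242.7368 167.4211] [[0.1173 0.1306]]
179 [323.905  172.2402] [[ 0.1171 -0.0783]]
55 [365.2    197.9273] [[ 0.056  -0.1867]]
77 [364.8571 213.7532] [[ 0.0152 -0.1872]]
157 [361.1338 230.242 ] [[-0.0272 -0.1793]]
86 [308.0349 245.5233] [[-0.073  -0.0489]]
98 [333.2143 248.051 ] [[-0.0756 -0.1116]]
36 [227.4722 258.8333] [[-0.1171  0.1468]]
133 [328.9774 264.8195] [[-0.1173 -0.1032]]
```

>>> apply_moves:
  deltas: "0 1.2 0 0 0 0 1;0 3 0 0 0 0 1;0 5 0 0 0 0 1;0 7 0 0 0 0 1;0 9 0 0 0 0 1;0 11 0 0 0 0 1;0 13 0 0 0 0 1;0 14.5 0 0 0 0 1;0 16 0 0 0 0 1;0 17.3 0 0 0 0 1;0 18.3 0 0 0 0 1;0 18.3 0 0 0 0 1"

```text
time: 8.82
ee_pos: [0.4778, -0.1602, 0.1433]
orientation: [-3.139, 0.12, 0.0]
wrist_force: [0.7, 0.1, -1.6]
opening: 0.293
grip_force: 79.4
```

>>> apply_moves:
  deltas: "0 0 -5 0 0 0 1;0 0 -8 0 0 0 1;3 -9 -8 0 0 0 1;3 -14 -8 0 0 0 1;3 -14 -8 0 0 0 1;3 -14 -8 0 0 0 1"

```text
time: 9.57
ee_pos: [0.5184, -0.0196, 0.2233]
orientation: [-3.139, 0.111, 0.0]
wrist_force: [0.1, -0.4, -2.6]
opening: 0.293
grip_force: 79.5
```

```bash
python3 oc.py
python3 - <<'E'
from h import *
f=cv2.imread('pics/topx.png'); g,_=grab('side')
cv2.imwrite('pics/c3.png',np.hstack([cv2.resize(f[160:280,340:460],(400,400),interpolation=2),cv2.resize(g[140:260,250:370],(400,400),interpolation=2)]))
E
```

```text
[ 0.5184 -0.0196  0.2233] [ 0.1    -0.4485 -2.5875] [-0.0139 -0.0237]
71 [341.8592 173.3944] [[ 0.1168 -0.1245]]
67 [232.8657 187.6269] [[0.0627 0.1507]]
36 [229.3333 181.4722] [[0.0782 0.1613]]
55 [365.2    197.9273] [[ 0.056  -0.1867]]
26 [238.2308 214.4231] [[-0.0053  0.1307]]
76 [364.9079 213.7105] [[ 0.0153 -0.1873]]
226 [359.7301 234.2478] [[-0.0375 -0.1761]]
44 [359.5909 254.6591] [[-0.0882 -0.1776]]
58 [230.5517 259.1034] [[-0.1173  0.1392]]
43 [343.8605 265.7209] [[-0.1175 -0.1399]]
```

View pics/c3.png

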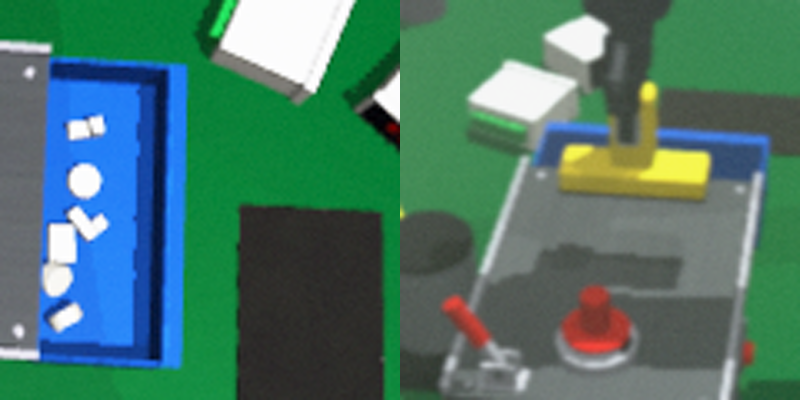

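All six offcuts are in the tray (crop 65–88, 127–317), the table is bare and the plug is still in. Return the block to the mat.

Run:
```python
from h import *
T=pose()
for z in(.2233,.0595): print(delta(goal(.4225,-.379,z,-1.631),T))
```

```text
[-6.853 36.24   0.008  0.     0.    -0.015]
[-6.848 36.234 16.388  0.     0.    -0.015]
```

>>> apply_moves:
  deltas: "-6.9 36.2 0 0 0 0 1;-6.9 36.2 0 0 0 0 1;-6.9 36.2 0 0 0 0 1;-6.9 36.2 0 0 0 0 1;-6.9 36.2 0 0 0 0 1;-6.9 36.2 0 0 0 0 1;-6.9 36.2 0 0 0 0 1;-6.9 36.2 0 0 0 0 1;-6.9 36.2 6 0 0 0 1;-6.9 36.2 12 0 0 0 1;-6.9 36.2 15.5 0 0 0 1;-6.9 36.2 16.4 0 0 0 1"

```text
time: 11.18
ee_pos: [0.4209, -0.3759, 0.0584]
orientation: [-3.136, 0.116, 0.006]
wrist_force: [-19.2, 12.0, 47.2]
opening: 0.294
grip_force: 86.4
```

>>> apply_moves:
  deltas: "0 0 0 0 0 0 1;0 0 0 0 0 0 -1;0 0 0 0 0 0 -1;0 0 0 0 0 0 -1;0 0 0 0 0 0 -1;0 0 0 0 0 0 -1;0 0 0 0 0 0 -1;0 0 -6 0 0 0 -1;0 0 -12 0 0 0 -1;0 0 -18 0 0 0 -1;0 0 -20 0 0 0 -1"

```text
time: 12.55
ee_pos: [0.4233, -0.3789, 0.2639]
orientation: [3.136, -0.118, 0.008]
wrist_force: [0.0, 0.2, -1.1]
opening: 1.0
grip_force: 0.0
```

Run:
```python
from h import *
s=monitor.read_state();print(s['time'],s['ee_pos'],s['opening'])
f,C=grab('wrist','w3.png')
for A,c,m in blobs(hsv(f,(22,120,60),(34,255,255)),100): print(A,c,cv2.minAreaRect(np.argwhere(m)[:,::-1].astype(np.float32)))
T=pose()
# next: above plug with 0.32 height, closing along machine x (pads at +-x) ; look
for ya in (MYAW-np.pi/2,): print(delta(goal(*m2w(-.02,.10),.30,ya),T))
```

```text
12.55 [ 0.4233 -0.3789  0.2639] 0.9999046356766672
1980 [310.8404 159.4854] ((312.5, 161.5), (101.0, 37.0), 90.0)
989 [207.4661 243.5693] ((206.818603515625, 255.1834259033203), (42.236934661865234, 77.36517333984375), 11.496563911437988)
[  6.15  -48.915  -3.67    0.004  -0.006   0.   ]
```

>>> apply_moves:
  deltas: "8.1 -48.9 -3.7 0 0 0 -1;8.1 -48.9 -3.7 0 0 0 -1;8.1 -48.9 -3.7 0 0 0 -1;8.1 -48.9 -3.7 0 0 0 -1;8.1 -48.9 -3.7 0 0 0 -1;8.1 -48.9 -3.7 0 0 0 -1;8.1 -48.9 -3.7 0 0 0 -1;8.1 -48.9 -3.7 0 0 0 -1;8.1 -48.9 -3.7 0 0 0 -1;8.1 -48.9 -3.7 0 0 0 -1;8.1 -48.9 -3.7 0 0 0 -1"

```text
time: 13.98
ee_pos: [0.5398, 0.1018, 0.2959]
orientation: [3.139, -0.122, -0.001]
wrist_force: [0.8, 0.1, 0.7]
opening: 0.998
grip_force: 0.0
```

Run:
```python
from h import *
s=monitor.read_state();print(s['time'],s['ee_pos'],s['opening'])
f,C=grab('wrist','w4.png')
for A,c,m in blobs(hsv(f,(0,120,60),(6,255,255)),100): print(A,c,cv2.minAreaRect(np.argwhere(m)[:,::-1].astype(np.float32)))
```

```text
13.975 [0.5398 0.1018 0.2959] 0.9982933542292385
705 [252.9745  71.5106] ((253.20001220703125, 72.59999084472656), (46.169254302978516, 18.34120750427246), 71.56504821777344)
1989 [312.5158 168.7029] ((312.6000061035156, 168.70001220703125), (50.087921142578125, 49.64070510864258), 63.43495178222656)
```

View pics/w4.png

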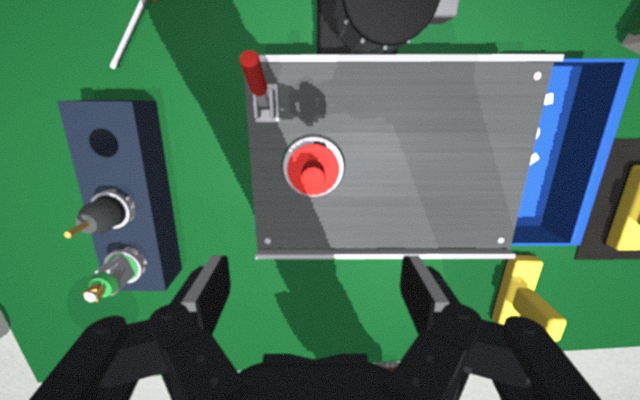

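Wrist view: plug knob top at (313,178), disc at (312,169), a dog just visible at (321,143), lever at (250,72), rack at left with the empty hole at (103,142), arbor near (122,268), chuck near (105,212).

Run:
```python
from h import *
C=cam('wrist'); T=cam('top')
print('disc',plane(C,[(312.5,168.7)],.108),'face',plane(C,[(314,167)],.095),'knob',plane(C,[(313,178)],.145))
print(tri([(C,(313,178)),(cam('side'),(308,226.5)),(T,(249,208))]))
f=cv2.imread('pics/w4.png')
print('hole',plane(C,[(103.5,142.5)],.06), 'rack corners',plane(C,[(60,102),(133,101),(99,290),(163,290)],.06),plane(T,[(152,200.5)],.06))
print(plane(C,[(250,72)],.15))
G=goal(*plane(C,[(312.5,168.7)],.108)[0][:2],.114,MYAW-np.pi/2); print(delta(G))
```

```text
disc [[0.5427 0.1048 0.108 ]] face [[0.5414 0.1032 0.095 ]] knob [[0.5422 0.1041 0.145 ]]
(array([0.5421, 0.1015, 0.1459]), [np.float64(0.0025319097743256827), np.float64(0.00373985078007437), np.float64(0.004057625731444009)])
hole [[0.5848 0.3643 0.06  ]] rack corners [[0.6363 0.4016 0.06  ]
 [0.6306 0.3139 0.06  ]
 [0.3708 0.4379 0.06  ]
 [0.3635 0.3427 0.06  ]] [[0.5856 0.367  0.06  ]]
[[0.6449 0.1519 0.15  ]]
[ 0.275 -0.318 18.204  0.001  0.    -0.002]
```

>>> apply_moves:
  deltas: "0.3 -0.2 6 0 0 0 -1;0.3 -0.2 12 0 0 0 -1;0.3 -0.2 17 0 0 0 -1;0.3 -0.2 18 0 0 0 -1;0.3 -0.2 18 0 0 0 -1;0.3 -0.2 18 0 0 0 1;0.3 -0.2 18 0 0 0 1;0.3 -0.2 18 0 0 0 1;0.3 -0.2 18 0 0 0 1;0.3 -0.2 18 0 0 0 1;0.3 -0.2 18 0 0 0 1;0.3 -0.2 18 0 0 0 1"
  grip_force: 50

```text
time: 15.52
ee_pos: [0.5434, 0.1053, 0.1172]
orientation: [3.139, -0.118, 0.002]
wrist_force: [-2.0, -0.9, 6.2]
opening: 0.289
grip_force: 48.7
```

>>> apply_moves:
  deltas: "0 0 -2 0 0 0 1;0 0 -4 0 0 0 1;0 0 -8 0 0 0 1;0 0 -13 0 0 0 1;0 0 -16 0 0 0 1;0 0 -16 0 0 0 1"

```text
time: 16.27
ee_pos: [0.544, 0.1058, 0.279]
orientation: [-3.139, 0.118, -0.007]
wrist_force: [-0.1, 0.2, -0.8]
opening: 0.286
grip_force: 49.0
```

Run:
```python
from h import *
s=monitor.read_state();print(s['time'],s['ee_pos'],s['opening'],s['wrist_force'])
f,C=grab('wrist','w5.png')
T,S=cam('top'),cam('side')
print(delta(goal(.585,.364,.275,-1.646)))
g,_=grab('side','s5.png')
cv2.imwrite('pics/c5.png',np.hstack([cv2.resize(f,(480,300)),cv2.resize(g[150:350,220:420],(300,300),interpolation=2)]))
```

```text
16.275 [0.544  0.1058 0.279 ] 0.28638061609419213 [-0.1148  0.1575 -0.8489]
[  2.219 -26.093   0.217  -0.     -0.002   0.   ]
```

View pics/c5.png

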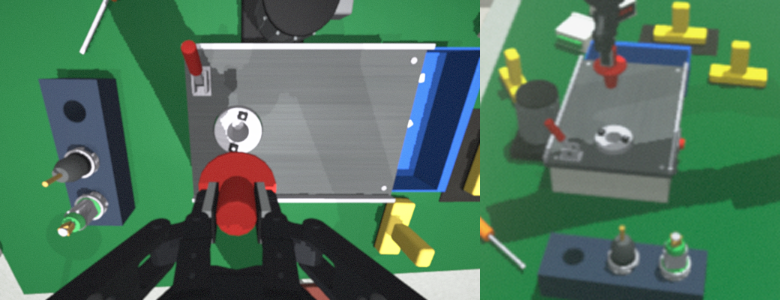

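Plug is out and held upright; the spindle shows two dark dogs at wrist (242,116)/(234,147) in the shrunk picture; the empty rack hole is at about (74,111).

Run:
```python
from h import *
import json
P5=pose(); i=imaging.camera_info('wrist'); C5=(i,P5@i['tool_from_camera'])
P4=goal(.5398,.1018,.2959,0); P4[:3,:3]=R.from_rotvec([3.139,-.122,-.001]).as_matrix(); C4=(i,P4@i['tool_from_camera'])
c=[]
for n,C,(u,v) in(('w4',C4,(103,142)),('w5',C5,(99,148))):
    f=cv2.imread(f'pics/{n}.png'); g=cv2.GaussianBlur(f,(3,3),0).max(2)
    sub=g[v-30:v+30,u-35:u+35]; print(sub[30,35],np.percentile(sub,[5,50,95]))
    m=np.zeros(g.shape,np.uint8); m[v-25:v+25,u-28:u+28]=(g[v-25:v+25,u-28:u+28]<(int(sub[30,35])+np.median(sub))/2)
    b=max(blobs(m,30),key=lambda b:b[0]); e=cv2.fitEllipse(max(cv2.findContours(b[2].astype(np.uint8),0,1)[0],key=len)); print(n,b[0],b[1],e)
    c.append((C,e[0])); print(plane(C,[e[0]],.06))
print(tri(c+[(cam('top'),(152,200.5))]))
# spindle dogs
f=cv2.imread('pics/w5.png'); g=f.max(2)
m=np.zeros(g.shape,np.uint8); m[140:206,284:354]=g[140:206,284:354]<70
for b in blobs(m,15): print(b[0],b[1],plane(C5,[b[1]],.103))
```

```text
43 [ 42. 113. 116.]
w4 629 [103.2337 142.38  ] ((103.24103546142578, 142.3790283203125), (24.549320220947266, 30.644468307495117), 132.12347412109375)
[[0.5849 0.3645 0.06  ]]
45 [ 43. 116. 119.]
w5 682 [ 99.1129 148.1232] ((99.11146545410156, 148.12002563476562), (25.523361206054688, 31.998708724975586), 131.65882873535156)
[[0.583  0.3608 0.06  ]]
(array([0.5843, 0.3661, 0.0569]), [np.float64(0.0005130177230338223), np.float64(0.003131984056459356), np.float64(0.0026313273470884822)])
36 [309.0556 195.1111] [[0.5198 0.1139 0.103 ]]
```

>>> apply_moves:
  deltas: "2.2 -26 0 0 0 0 1;2.2 -26 0 0 0 0 1;2.2 -26 0 0 0 0 1;2.2 -26 0 0 0 0 1;2.2 -26 0 0 0 0 1;2.2 -26 0 0 0 0 1;2.2 -26 0 0 0 0 1;2.2 -26 0 0 0 0 1"

```text
time: 17.38
ee_pos: [0.5851, 0.361, 0.2766]
orientation: [3.139, -0.122, 0.001]
wrist_force: [0.3, -0.7, -0.9]
opening: 0.285
grip_force: 49.4
```

Run:
```python
from h import *
s=monitor.read_state();print(s['time'],s['ee_pos'],s['opening'],s['wrist_force'])
f,C=grab('wrist','w6.png'); g=cv2.GaussianBlur(f,(3,3),0).max(2)
print(proj(C,[.584,.363,.06]))
u,v=proj(C,[.584,.363,.06])[0].astype(int)
print(g[v,u])
m=np.zeros(g.shape,np.uint8); m[v-40:v+40,u-40:u+40]=g[v-40:v+40,u-40:u+40]<75
for b in blobs(m,100): print(b[0],b[1],cv2.minAreaRect(np.argwhere(b[2])[:,::-1].astype(np.float32)),plane(C,[b[1]],.06))
```

```text
17.375 [0.5851 0.361  0.2766] 0.28544724429768525 [ 0.3017 -0.6524 -0.9374]
[[313.6434 166.3971]]
87
519 [337.1715 134.6821] ((334.5, 137.5), (23.0, 31.0), 90.0) [[0.6199 0.3324 0.06  ]]
474 [311.4705 169.6878] ((311.300048828125, 166.59999084472656), (31.939001083374023, 28.144268035888672), 18.434946060180664) [[0.5801 0.366  0.06  ]]
```

>>> apply_moves:
  deltas: "-0.1 -0.4 6 0 0 0 1;-0.1 -0.4 12 0 0 0 1;-0.1 -0.4 14.5 0 0 0 1;-0.1 -0.4 16 0 0 0 1;-0.1 -0.4 17.5 0 0 0 1;-0.1 -0.4 19 0 0 0 1;-0.1 -0.4 20 0 0 0 1;-0.1 -0.4 20 0 0 0 1"

```text
time: 18.42
ee_pos: [0.5843, 0.3664, 0.0758]
orientation: [3.139, -0.119, 0.001]
wrist_force: [4.0, -1.6, -2.9]
opening: 0.29
grip_force: 49.2
```

>>> apply_moves:
  deltas: "0 0 0 0 0 0 -1;0 0 0 0 0 0 -1;0 0 0 0 0 0 -1;0 0 0 0 0 0 -1;0 0 0 0 0 0 -1;0 0 0 0 0 0 -1;0 0 -6 0 0 0 -1;0 0 -12 0 0 0 -1;0 0 -18 0 0 0 -1;0 0 -24 0 0 0 -1;0 0 -24 0 0 0 -1"

```text
time: 19.8
ee_pos: [0.5848, 0.3685, 0.3226]
orientation: [-3.134, 0.118, -0.011]
wrist_force: [-0.4, -0.1, -0.4]
opening: 1.0
grip_force: 0.0
```

>>> apply_moves:
  deltas: "-6 -2 0 0 0 0 -1;-12 -3 0 0 0 0 -1;-17.5 -3.2 0 0 0 0 -1;-17.5 -3.2 0 0 0 0 -1;-17.5 -3.2 0 0 0 0 -1;-17.5 -3.2 0 0 0 0 -1"

```text
time: 20.55
ee_pos: [0.413, 0.4113, 0.3157]
orientation: [3.139, -0.121, -0.001]
wrist_force: [-0.2, -0.5, 0.6]
opening: 1.0
grip_force: 0.0
```

Run:
```python
from h import *
s=monitor.read_state();print(s['time'],s['ee_pos'],s['opening'],s['wrist_force'])
np.save('P7.npy',pose())
f,C=grab('wrist','w7.png')
cv2.imwrite('pics/c7.png',np.hstack([cv2.resize(f,(400,250)),cv2.resize(f[100:250,230:390],(400,375),interpolation=2)[:250*1]]) if 0 else cv2.resize(f[20:260,190:510],(800,600),interpolation=2))
```

```text
20.55 [0.413  0.4113 0.3157] 1.0000870162898354 [-0.2444 -0.5092  0.6431]
```

View pics/c7.png

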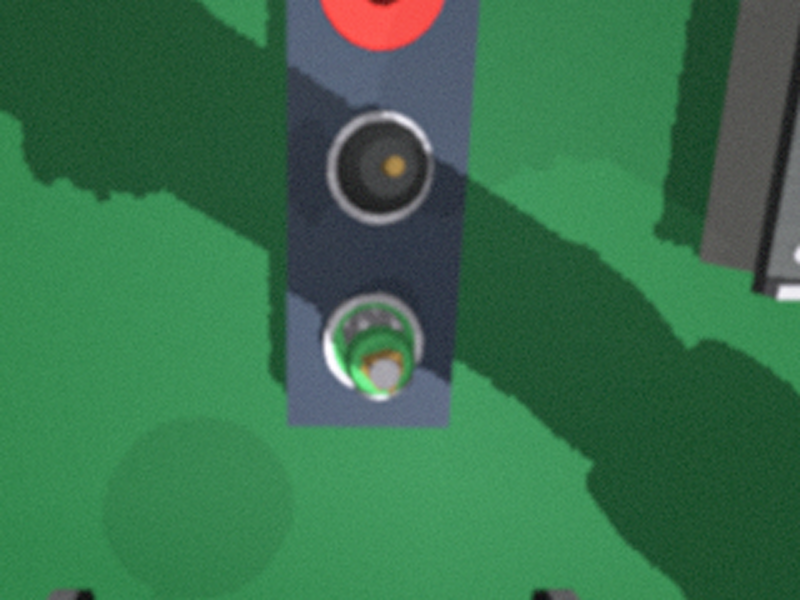

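Crop (x2.5 from 190,20): arbor nut top at (385,372), its flange ring near (374,343), chuck at (380,167), plug disc seated at top (383,5). Get closer for the flats' direction.

>>> apply_moves:
  deltas: "3.4 2.2 6 0 0 0 -1;3.4 2.2 11 0 0 0 -1;3.4 2.2 12.5 0 0 0 -1;3.4 2.2 12.5 0 0 0 -1"

```text
time: 21.1
ee_pos: [0.4437, 0.388, 0.1916]
orientation: [-3.139, 0.118, 0.002]
wrist_force: [0.2, 0.6, -0.2]
opening: 1.005
grip_force: 0.0
```

Run:
```python
from h import *
s=monitor.read_state();print(s['time'],s['ee_pos'],s['opening'],s['wrist_force'])
np.save('P8.npy',pose())
f,C=grab('wrist','w8.png')
print(proj(C,[[.415,.386,.06],[.415,.386,.14]]))
u,v=proj(C,[[.415,.386,.09]])[0].astype(int)
g,_=grab('side','s8.png')
a=cv2.resize(f[v-60:v+60,u-60:u+60],(480,480),interpolation=2); b=cv2.resize(g[280:360,310:390],(320,320),interpolation=2)
cv2.imwrite('pics/c8.png',np.hstack([a,cv2.copyMakeBorder(b,0,160,0,0,0)])); print(u,v)
```

```text
21.1 [0.4437 0.388  0.1916] 1.0048926254934767 [ 0.2031  0.6403 -0.169 ]
[[319.6024 213.4248]
 [321.2673 255.2884]]
320 226
```

View pics/c8.png

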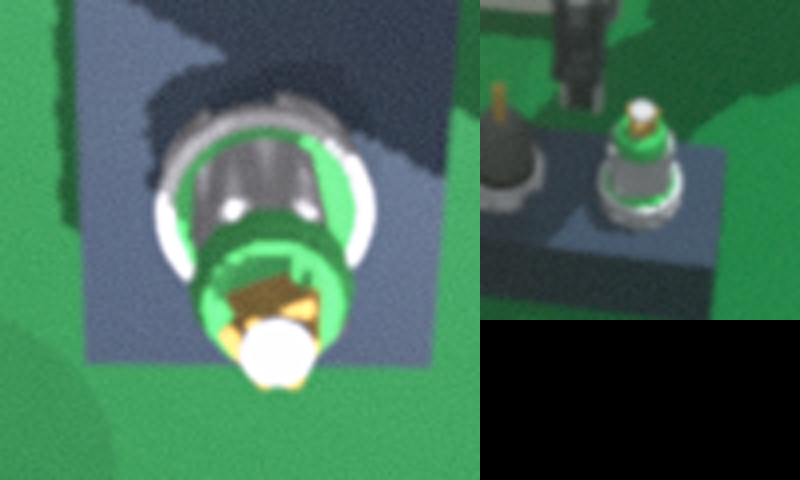

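In the crop the arbor's flange centre is at about (265,205), its white tip at (278,352), and the body sides run vertical (flats face left/right, i.e. ±tool y).

Run:
```python
from h import *
i=imaging.camera_info('wrist'); C7,C8=[(i,np.load(f'P{k}.npy')@i['tool_from_camera']) for k in(7,8)]
print('flange',tri([(C7,(339.6,157.2)),(C8,(326.2,217.2))]),plane(C8,[(326.2,217.2)],.076),plane(C7,[(339.6,157.2)],.076))
print('tip',tri([(C7,(344,168.8)),(C8,(329.5,254))]),plane(C8,[(329.5,254)],.14),plane(C7,[(344,168.8)],.14))
# rack axis from side edges in w8 crop
e=np.array([(75,0),(88,365),(460,0),(430,365)])/4+[260,166]; p=plane(C8,e,.06); print(p,np.arctan2(p[0,1]-p[1,1],p[0,0]-p[1,0]),np.arctan2(p[2,1]-p[3,1],p[2,0]-p[3,0]))
b=np.array([(205,165),(200,215),(320,165),(325,215)])/4+[260,166]; p=plane(C8,b,.09); print(p)
f=cv2.imread('pics/w8.png')[166+15:166+65,260+30:260+100]
cv2.imwrite('pics/c9.png',cv2.resize(cv2.convertScaleAbs(f,alpha=1.4),(770,550),interpolation=2))
```

```text
flange (array([0.4141, 0.3795, 0.0687]), [np.float64(0.0003927046716988171), np.float64(0.00039270467169893883)]) [[0.4174 0.3799 0.076 ]] [[0.4156 0.3796 0.076 ]]
tip (array([0.4165, 0.38  , 0.1416]), [np.float64(4.637750395826654e-06), np.float64(4.637750395896019e-06)]) [[0.4156 0.3799 0.14  ]] [[0.4161 0.3799 0.14  ]]
[[0.4653 0.4206 0.06  ]
 [0.3691 0.4281 0.06  ]
 [0.4586 0.3314 0.06  ]
 [0.3625 0.34   0.06  ]] -0.07875241390669722 -0.08938291792198189
[[0.4337 0.3924 0.09  ]
 [0.422  0.3944 0.09  ]
 [0.4318 0.3676 0.09  ]
 [0.42   0.367  0.09  ]]
```

View pics/c9.png

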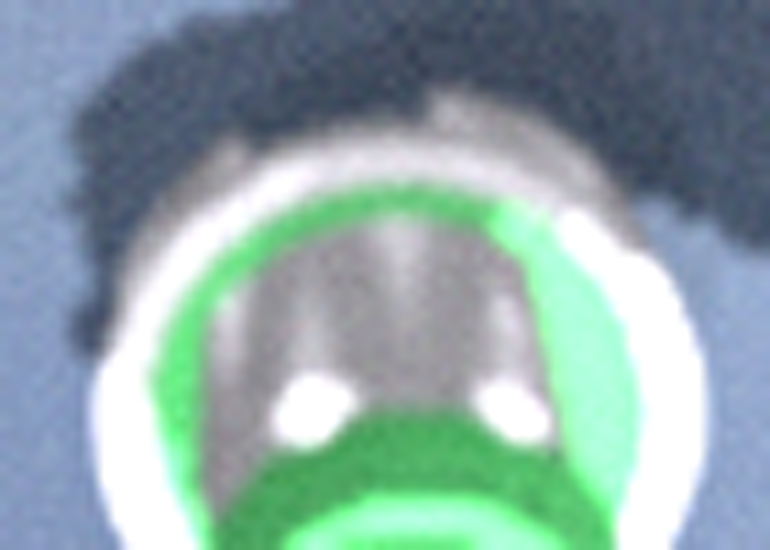

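The flange's slot shows as the gap between (245,140) and (430,95): the arbor's x axis points up and slightly left.

Run:
```python
from h import *
i=imaging.camera_info('wrist'); C8=(i,np.load('P8.npy')@i['tool_from_camera'])
for z in(.062,.066,.07):
    p=plane(C8,[(290+245/11,181+140/11),(290+430/11,181+95/11)],z)[:,:2]; c=np.array([.416,.380]); d=p-c
    print(z,p,np.linalg.norm(p[0]-p[1]),np.linalg.norm(d,axis=1),np.arctan2(d[:,1],d[:,0]), np.arctan2(d.mean(0)[1],d.mean(0)[0]))
```

```text
0.062 [[0.4365 0.3915]
 [0.4394 0.3753]] 0.01645310287427041 [0.0235 0.0239] [ 0.5116 -0.1968] 0.15476565171181397
0.066 [[0.4379 0.3914]
 [0.4407 0.3754]] 0.016210472085231745 [0.0247 0.0251] [ 0.4802 -0.1827] 0.14544024069163555
0.07 [[0.4392 0.3913]
 [0.442  0.3755]] 0.015967841296193126 [0.0258 0.0264] [ 0.4515 -0.1699] 0.1370949912784317
```

Run:
```python
from h import *
T=pose()
for z in(.19,.076): print(delta(goal(.416,.380,z,.155-np.pi/2),T))
```

```text
[-2.751  1.121  0.367 -0.002 -0.002 -0.229]
[-2.772  1.15  11.767 -0.002 -0.002 -0.229]
```

>>> apply_moves:
  deltas: "-2.7 1.1 0.3 0 0 -0.18 -1;-2.7 1.1 0.3 0 0 -0.229 -1;-2.7 1.1 5 0 0 -0.229 -1;-2.8 1.1 9 0 0 -0.229 -1;-2.8 1.1 11.7 0 0 -0.229 -1;-2.8 1.1 11.7 0 0 -0.229 -1;-2.8 1.1 11.7 0 0 -0.229 1;-2.8 1.1 11.7 0 0 -0.229 1;-2.8 1.1 11.7 0 0 -0.229 1;-2.8 1.1 11.7 0 0 -0.229 1;-2.8 1.1 11.7 0 0 -0.229 1;-2.8 1.1 11.7 0 0 -0.229 1"
  grip_force: 80

```text
time: 22.7
ee_pos: [0.4157, 0.3794, 0.0759]
orientation: [-3.131, -0.241, -0.003]
wrist_force: [-1.4, -0.4, 7.7]
opening: 0.321
grip_force: 201.5
```

>>> apply_moves:
  deltas: "0 0 0 0 0 0 1;0 0 -3 0 0 0 1;0 0 -6 0 0 0 1;0 0 -12 0 0 0 1;0 0 -18 0 0 0 1;0 0 -20 0 0 0 1;0 0 -20 0 0 0 1"

```text
time: 23.58
ee_pos: [0.4154, 0.3791, 0.2756]
orientation: [-3.131, -0.241, -0.003]
wrist_force: [-0.4, 0.3, -5.4]
opening: 0.319
grip_force: 203.0
```

Run:
```python
from h import *
s=monitor.read_state();print(s['time'],s['ee_pos'],s['opening'],s['wrist_force'],s['grip_force'],R.from_rotvec(s['orientation']).as_matrix())
# look position: TCP 0.12 short of the spindle on +y side
for p in((.50,.23),(.5425,.104)): print(delta(goal(*p,.276,.155-np.pi/2)))
```

```text
23.575 [0.4154 0.3791 0.2756] 0.3191522641282632 [-0.3679  0.2684 -5.4327] 203.01480880239978 [[ 0.9882  0.1531  0.002 ]
 [ 0.1531 -0.9882  0.0013]
 [ 0.0022 -0.001  -1.    ]]
[ 6.078 16.027 -0.044 -0.001 -0.002 -0.001]
[ 8.348 29.129 -0.052 -0.001 -0.002 -0.001]
```

>>> apply_moves:
  deltas: "4 6 0 0 0 0 1;5 12 0 0 0 0 1;5 18 0 0 0 0 1;5 24 0 0 0 0 1;5 28 0 0 0 0 1;5 28 0 0 0 0 1;5 28 0 0 0 0 1;5 28 0 0 0 0 1"

```text
time: 24.58
ee_pos: [0.5068, 0.111, 0.2736]
orientation: [-3.132, -0.245, 0.002]
wrist_force: [-0.2, 0.7, -4.9]
opening: 0.315
grip_force: 203.7
```

Run:
```python
from h import *
s=monitor.read_state();print(s['time'],s['ee_pos'],s['wrist_force'])
np.save('P10.npy',pose())
f,C=grab('wrist','w10.png')
u,v=proj(C,[[.5425,.104,.095]])[0].astype(int); print(u,v)
cv2.imwrite('pics/c10.png',cv2.resize(f[v-60:v+60,u-80:u+80],(800,600),interpolation=2))
```

```text
24.575 [0.5068 0.111  0.2736] [-0.2466  0.7497 -4.9026]
327 141
```

View pics/c10.png

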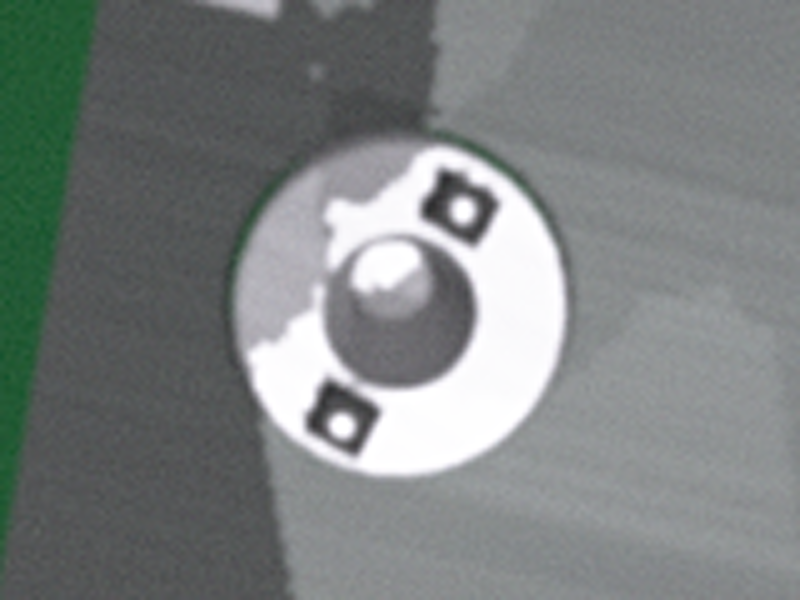

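Crop (x5 from (247,81)): spindle face centred at (401,304), bore rim at (400,311), dog tops at (460,208) and (343,417).

```bash
cat > sp.py <<'E'
from h import *
def sp(f,C,guess=(.5425,.104)):
    u,v=proj(C,[[*guess,.1]])[0].astype(int); g=cv2.GaussianBlur(f,(3,3),0).max(2); out={}
    x0,y0=u-45,v-45; big=cv2.resize(g[y0:y0+90,x0:x0+90],None,fx=4,fy=4,interpolation=2)
    back=lambda c:(x0+(c[0]+.5)/4-.5,y0+(c[1]+.5)/4-.5)
    d=[]
    for ct in cv2.findContours((big<110).astype(np.uint8),cv2.RETR_EXTERNAL,1)[0]:
        A=cv2.contourArea(ct)
        if 1000<A<6000:
            (c,wh,_)=cv2.minAreaRect(ct)
            p=plane(C,[back(c)],.103)[0]; r=np.hypot(*(p[:2]-guess))
            if r<.04 and max(wh)<1.8*min(wh): d.append((A,wh,p,back(c)))
    return d
E
python3 - <<'E'
from sp import *
i=imaging.camera_info('wrist'); C=(i,np.load('P10.npy')@i['tool_from_camera'])
f=cv2.imread('pics/w10.png')
for x in sp(f,C): print(x)
q=lambda X,Y:(247+(X+.5)/5-.5,81+(Y+.5)/5-.5)
print('face',plane(C,[q(401,304)],.095),'bore',plane(C,[q(400,311)],.095))
a,b=plane(C,[q(460,208),q(343,417)],.103); print(a,b,(a+b)/2,np.linalg.norm(a-b),np.arctan2(*(a-b)[1::-1]))
E
```

```text
(1674.5, (49.06254577636719, 38.73676300048828), array([0.5655, 0.0967, 0.103 ]), (np.float64(338.4592094421387), np.float64(121.83956146240234)))
face [[0.543  0.1045 0.095 ]] bore [[0.5415 0.1045 0.095 ]]
[0.5651 0.0965 0.103 ] [0.5188 0.1132 0.103 ] [0.542  0.1048 0.103 ] 0.04926044924200763 -0.3446843727806857
```

Run:
```python
from h import *
print(delta(goal(.509,.117,.25,-.345-np.pi/2)))
```

```text
[ 0.296 -0.564  2.379 -0.     0.001  0.501]
```

>>> apply_moves:
  deltas: "0.3 -0.6 2.4 0 0 0.17 1;0.3 -0.6 2.4 0 0 0.34 1;0.3 -0.6 2.4 0 0 0.5 1;0.3 -0.6 2.4 0 0 0.5 1;0.3 -0.6 2.4 0 0 0.5 1;0.3 -0.6 2.4 0 0 0.5 1"

```text
time: 25.38
ee_pos: [0.5095, 0.1162, 0.2503]
orientation: [-3.095, 0.537, -0.0]
wrist_force: [0.9, -0.9, -4.8]
opening: 0.319
grip_force: 203.6
```

Run:
```python
from sp import *
s=monitor.read_state();print(s['time'],s['ee_pos'],s['wrist_force'])
T=pose(); print(T)
f,C=grab('wrist','w11.png')
np.save('P11.npy',T)
D=sp(f,C,(.542,.1047))
for x in D: print(x)
u,v=proj(C,[[.542,.1047,.1]])[0].astype(int); print(u,v)
g=cv2.GaussianBlur(f,(3,3),0).max(2)
for t in (90,110,130):
    m=np.zeros(g.shape,np.uint8); m[v-50:v+50,u-50:u+50]=g[v-50:v+50,u-50:u+50]<t
    print(t,[(b[0],b[1].round(1),plane(C,[b[1]],.103)[0].round(4)) for b in blobs(m,25) if b[0]<900])
print(delta(goal(.542,.1047,.175,-.345-np.pi/2)))
```

```text
25.375 [0.5095 0.1162 0.2503] [ 0.8521 -0.8648 -4.7935]
[[ 0.9415 -0.3371  0.      0.5095]
 [-0.3371 -0.9415  0.      0.1162]
 [ 0.     -0.0001 -1.      0.2503]
 [ 0.      0.      0.      1.    ]]
(1118.5, (43.0, 45.0), array([0.5189, 0.1128, 0.103 ]), (np.float64(315.5), np.float64(171.25)))
(2088.0, (44.0, 52.0), array([0.5654, 0.0963, 0.103 ]), (np.float64(315.375), np.float64(119.875)))
315 145
90 [(54, array([315.1, 119.5]), array([0.5659, 0.0964, 0.103 ])), (610, array([274. , 150.7]), array([0.5516, 0.1437, 0.103 ])), (44, array([315. , 169.3]), array([0.5209, 0.1126, 0.103 ])), (29, array([286.9, 181.4]), array([0.5186, 0.1432, 0.103 ])), (34, array([269.1, 186.9]), array([0.5193, 0.1622, 0.103 ])), (205, array([291.4, 190.9]), array([0.5078, 0.1426, 0.103 ]))]
110 [(31, array([333.7, 111.9]), array([0.5665, 0.0779, 0.103 ])), (91, array([315. , 119.9]), array([0.5656, 0.0966, 0.103 ])), (99, array([327.2, 143.6]), array([0.5408, 0.093 , 0.103 ])), (76, array([315.5, 170.2]), array([0.5198, 0.1124, 0.103 ]))]
130 [(34, array([315. , 100.1]), array([0.5821, 0.0907, 0.103 ])), (111, array([315.6, 119.9]), array([0.5654, 0.0961, 0.103 ])), (49, array([302. , 141.3]), array([0.551, 0.115, 0.103])), (369, array([320.9, 149.8]), array([0.5372, 0.1007, 0.103 ])), (99, array([315.4, 170.6]), array([0.5195, 0.1126, 0.103 ]))]
[ 3.45  -0.022  7.535 -0.     0.     0.   ]
```

>>> apply_moves:
  deltas: "3.45 0 0 0 0 0 1;3.45 0 3 0 0 0 1;3.45 0 6 0 0 0 1;3.45 0 8 0 0 0 1;3.45 0 9.5 0 0 0 1;3.45 0 10.5 0 0 0 1;3.45 0 11.5 0 0 0 1;3.45 0 12 0 0 0 1;3.45 0 12.5 0 0 0 1;3.45 0 12.8 0 0 0 1;3.45 0 12.8 0 0 0 1"

```text
time: 26.8
ee_pos: [0.5419, 0.1043, 0.1223]
orientation: [-3.095, 0.541, 0.0]
wrist_force: [-0.6, -0.1, -3.3]
opening: 0.311
grip_force: 203.8
```

>>> apply_moves:
  deltas: "0 0 0.2 0 0 0 1;0 0 0.4 0 0 0 1;0 0 0.6 0 0 0 1;0 0 0.8 0 0 0 1;0 0 0.9 0 0 0 1;0 0 1 0 0 0 1;0 0 1.1 0 0 0 1;0 0 1.2 0 0 0 1;0 0 1.2 0 0 0 1"

```text
time: 27.92
ee_pos: [0.5418, 0.1042, 0.1109]
orientation: [3.094, -0.541, -0.0]
wrist_force: [-4.8, -2.0, 3.6]
opening: 0.322
grip_force: 204.9
```

>>> apply_moves:
  deltas: "0 0 0.1 0 0 0 1;0 0 0.2 0 0 0 1;0 0 0.2 0 0 0 1"

```text
time: 28.3
ee_pos: [0.5418, 0.1042, 0.1108]
orientation: [3.094, -0.541, 0.001]
wrist_force: [-12.7, -4.5, 23.1]
opening: 0.314
grip_force: 207.5
```

>>> apply_moves:
  deltas: "0 0 -0.2 0 0 0 -1;0 0 -0.2 0 0 0 -1;0 0 -0.2 0 0 0 -1;0 0 -0.2 0 0 0 -1;0 0 -0.2 0 0 0 -1;0 0 -0.2 0 0 0 -1;0 0 -5 0 0 0 -1;0 0 -10 0 0 0 -1;-4 0 -15 0 0 0 -1;-4 0 -15 0 0 0 -1;-4 0 -15 0 0 0 -1"

```text
time: 29.68
ee_pos: [0.5043, 0.1176, 0.2582]
orientation: [3.094, -0.541, 0.001]
wrist_force: [-0.2, -0.9, -0.1]
opening: 0.999
grip_force: 0.0
```

Run:
```python
from h import *
s=monitor.read_state();print(s['time'],s['ee_pos'],s['opening'],s['wrist_force'])
np.save('P12.npy',pose()); f,C=grab('wrist','w12.png'); g,S=grab('side','s12.png'); t,T=grab('top','t12.png')
print(proj(C,[[.542,.1045,.095],[.542,.1045,.175]]))
for n,im,c in(('w',f,C),('s',g,S),('t',t,T)):
    for A,cc,m in blobs(hsv(im,(0,120,60),(6,255,255)),30): print(n,A,cc,cv2.minAreaRect(np.argwhere(m)[:,::-1].astype(np.float32)))
a=cv2.resize(f[0:260,180:500],(490,400),interpolation=2); b=cv2.resize(g[200:280,240:320],(310,310),interpolation=2)
cv2.imwrite('pics/c12.png',np.hstack([a,cv2.copyMakeBorder(b,0,90,0,0,0)]))
```

```text
29.675 [0.5043 0.1176 0.2582] 0.9986013754415713 [-0.2366 -0.9379 -0.0797]
[[314.8924 138.5502]
 [314.9587 153.8876]]
w 1296 [212.2191  39.466 ] ((212.14047241210938, 40.7247200012207), (65.18987274169922, 23.001953125), 57.9946174621582)
w 2224 [ 87.5607 179.4573] ((86.73170471191406, 177.41464233398438), (62.062522888183594, 47.48556137084961), 6.34019136428833)
s 83 [269.2892 235.6867] ((269.4999694824219, 236.0), (16.51675796508789, 5.377549171447754), 50.19443130493164)
s 391 [282.1714 319.1023] ((282.0000305175781, 319.5000305175781), (21.92030906677246, 21.92030906677246), 45.0)
t 25357 [192.7644 269.5909] ((191.57879638671875, 270.28369140625), (294.8365173339844, 100.84822082519531), 74.47589111328125)
t 112 [228.7589 168.3125] ((228.74798583984375, 168.364013671875), (17.44133186340332, 6.708204746246338), 79.69515228271484)
t 51 [230.0196 191.1373] ((229.50840759277344, 190.53651428222656), (26.90818977355957, 5.096815586090088), 77.00537872314453)
t 959 [309.8697 391.1575] ((309.0, 390.5), (17.0, 60.0), 90.0)
```

View pics/c12.png

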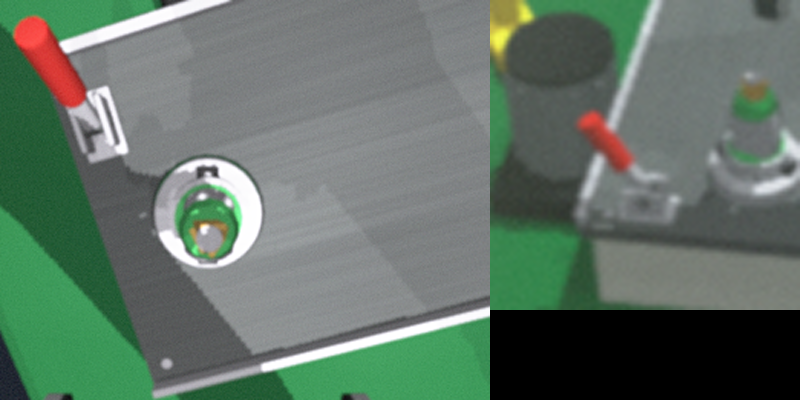

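Arbor sits flush with its slot over the dog (crop (207,170)); the lever tip is at crop (32,30), pivot bracket near (100,130). Now measure the lever and push it over with shut fingers.

Run:
```python
from h import *
i=imaging.camera_info('wrist'); C=(i,np.load('P12.npy')@i['tool_from_camera'])
px=(180+32*320/490,30*.65); S=cam('side'); T=cam('top')
print('tip',plane(C,[px],.1625), tri([(C,px),(S,(240+100/310*80,200+120/310*80))]), w2m(plane(C,[px],.1625)))
P=pose()
for z in(.262,.138): print(delta(goal(*m2w(.157,.154),z,MYAW-np.pi/2),P))
```

```text
tip [[0.6553 0.148  0.1625]] (array([0.6518, 0.1474, 0.1641]), [np.float64(0.0028558189502162095), np.float64(0.0028558189502160764)]) [[0.11   0.1537]]
[17.689 -9.314 -0.565  0.001  0.002 -0.271]
[17.716 -9.327 11.835  0.001  0.002 -0.271]
```

>>> apply_moves:
  deltas: "6 -3 -0.6 0 0 -0.15 1;12 -6 -0.6 0 0 -0.271 1;17.7 -9.3 -0.6 0 0 -0.271 1;17.7 -9.3 -0.6 0 0 -0.271 1;17.7 -9.3 -0.6 0 0 -0.271 1;17.7 -9.3 -0.6 0 0 -0.271 1;17.7 -9.3 4 0 0 -0.271 1;17.7 -9.3 8 0 0 -0.271 1;17.7 -9.3 11.5 0 0 -0.271 1;17.7 -9.3 11.8 0 0 -0.271 1"
  grip_force: 40

```text
time: 31.08
ee_pos: [0.7003, 0.1444, 0.1383]
orientation: [3.138, -0.118, -0.006]
wrist_force: [0.7, 0.8, 0.7]
opening: 0.001
grip_force: 0.0
```

Run:
```python
from h import *
s=monitor.read_state();print(s['time'],s['ee_pos'],s['opening'],s['wrist_force'],w2m(s['ee_pos'])); print(pose()[:3,:3])
```

```text
31.075 [0.7003 0.1444 0.1383] 0.0009916308719538425 [0.6662 0.816  0.7089] [0.1551 0.1535]
[[ 0.9972 -0.0751 -0.0039]
 [-0.0751 -0.9972 -0.0015]
 [-0.0038  0.0018 -1.    ]]
```

>>> apply_moves:
  deltas: "-1 0 0 0 0 0 1;-2 0 0 0 0 0 1;-2.8 0 0 0 0 0 1;-3.5 0 0 0 0 0 1;-4.2 0 0 0 0 0 1;-4.9 0 0 0 0 0 1;-5.6 0 0 0 0 0 1;-6.3 0 0 0 0 0 1;-7 0 0 0 0 0 1;-7.5 0 0 0 0 0 1;-8 0 0 0 0 0 1"

```text
time: 32.45
ee_pos: [0.6241, 0.1511, 0.1421]
orientation: [-3.139, 0.119, -0.007]
wrist_force: [5.9, -0.8, 6.5]
opening: 0.001
grip_force: 3.8
```

>>> apply_moves:
  deltas: "-0.4 0 0 0 0 0 1;-0.8 0 0 0 0 0 1;-1.1 0 0 0 0 0 1;-1.4 0 0 0 0 0 1;-1.4 0 0 0 0 0 1"

```text
time: 33.08
ee_pos: [0.6089, 0.1523, 0.1407]
orientation: [-3.139, 0.118, -0.002]
wrist_force: [4.8, -0.3, 1.7]
opening: -0.001
grip_force: 2.1
```

Run:
```python
from h import *
s=monitor.read_state();print(s['ee_pos'],s['wrist_force'],w2m(s['ee_pos']))
g,S=grab('side','s13.png')
for A,cc,m in blobs(hsv(g,(0,120,60),(6,255,255)),20): print(A,cc,cv2.minAreaRect(np.argwhere(m)[:,::-1].astype(np.float32)))
piv=np.r_[m2w(.072,.154),.102]
for a in(-.65,0,.4,.65): print(a,proj(S,[piv+r*np.r_[-np.sin(a)*MX,np.cos(a)] for r in(.028,.076)]))
```

```text
[0.6089 0.1523 0.1407] [ 4.7941 -0.264   1.7099] [0.0634 0.1545]
20 [539.3 135.6] ((539.5, 135.5), (11.0, 1.0), -0.0)
64 [289.4062 238.3906] ((289.3524475097656, 238.3770294189453), (4.3532538414001465, 14.2120943069458), 39.80556869506836)
390 [282.1385 319.2128] ((281.7500305175781, 319.7500305175781), (21.92030906677246, 21.21320343017578), 45.0)
-0.65 [[272.1884 242.4362]
 [260.701  231.0644]]
0 [[277.9854 241.4326]
 [276.6515 228.129 ]]
0.4 [[281.8949 242.3764]
 [287.5151 230.7448]]
0.65 [[284.1172 243.5129]
 [293.665  233.9294]]
```

>>> apply_moves:
  deltas: "-0.3 0 0 0 0 0 1;-0.6 0 0 0 0 0 1;-0.8 0 0 0 0 0 1;-0.8 0 0 0 0 0 1"

```text
time: 33.62
ee_pos: [0.6042, 0.1529, 0.1424]
orientation: [-3.138, 0.12, -0.013]
wrist_force: [13.9, 0.0, 3.5]
opening: 0.0
grip_force: 6.8
```

>>> apply_moves:
  deltas: "0.3 0 0 0 0 0 1;0.8 0 0 0 0 0 1;3.5 0 0 0 0 0 1;4 0 -6 0 0 0 1;4 0 -12 0 0 0 1;4 12 -16 0 0 0 1;4 18 -16 0 0 0 1;4 24 -16 0 0 0 1;4 30 -16 0 0 0 1;4 30 -16 0 0 0 1;4 30 -16 0 0 0 1"

```text
time: 35.0
ee_pos: [0.6162, -0.1552, 0.2992]
orientation: [3.137, -0.131, -0.005]
wrist_force: [0.4, 0.2, -0.1]
opening: -0.001
grip_force: 0.0
```

Run:
```python
from h import *
s=monitor.read_state();print(s['time'],s['ee_pos'],s['wrist_force'])
g,S=grab('side','s14.png'); t,T=grab('top','t14.png')
for A,cc,m in blobs(hsv(g,(0,120,60),(6,255,255)),20): print(A,cc,cv2.minAreaRect(np.argwhere(m)[:,::-1].astype(np.float32)))
for A,cc,m in blobs(hsv(t,(22,120,100),(34,255,255)),300): print('yel',A,cc)
a=cv2.resize(t[140:310,110:460],(800,389),interpolation=2); b=cv2.resize(g[140:260,240:420],(316,211),interpolation=2); c=cv2.resize(g[215:350,240:420],(281,211),interpolation=2)
r=np.zeros((211,800,3),np.uint8); r[:,:316]=b; r[:,330:611]=c
cv2.imwrite('pics/fin.png',np.vstack([a,r]))
```

```text
35.0 [ 0.6162 -0.1552  0.2992] [ 0.4312  0.163  -0.0593]
20 [539.25 135.6 ] ((539.5, 135.5), (11.0, 1.0), -0.0)
71 [290.5352 238.4789] ((290.5000305175781, 239.00003051757812), (4.949747085571289, 14.849242210388184), 45.0)
397 [282.131  319.3526] ((281.5000305175781, 320.0000305175781), (21.92030906677246, 21.920310974121094), 45.0)
yel 560 [123.4768 112.2893]
yel 339 [337.6755 129.0531]
```

View pics/fin.png

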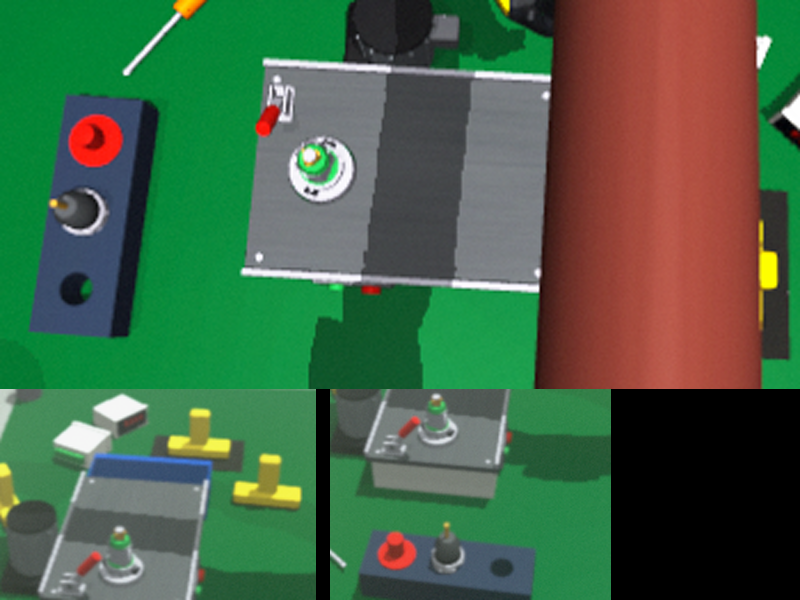

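Final picture: plug disc flush in the rack hole (95,140), chuck untouched, arbor upright, lever thrown over towards the arbor (its tip at (265,125)), block upright on the mat. Check offcuts and block numerically with the wrist camera.

Run:
```python
from h import *
f,C=grab('wrist','w15.png')
m=hsv(f,(0,0,170),(180,70,255))
for A,c,mm in blobs(m,60):
    p=plane(C,[c],.015)[0]; q=w2m(p)
    if abs(q[0])<.14 and -.28<q[1]<-.14: print(A,c.round(0),q.round(3))
for A,c,mm in blobs(hsv(f,(22,120,60),(34,255,255)),100): print('yel',A,c,plane(C,[c],.04))
# mat: dark px
```

```text
153 [341. 148.] [ 0.103 -0.181]
248 [351. 198.] [ 0.028 -0.198]
434 [344. 225.] [-0.017 -0.19 ]
130 [335. 247.] [-0.054 -0.177]
yel 3068 [299.0443  22.678 ] [[ 0.7793 -0.1418  0.04  ]]
yel 3512 [472.4109 269.8804] [[ 0.4242 -0.3773  0.04  ]]
```

Most offcuts agree with the earlier places, but the one at x 0.103 differs from before (about 0.07). I'll clear the top view and measure it.

>>> apply_moves:
  deltas: "-4 -8 -2 0 0 0 1;-8 -14 -2 0 0 0 1;-8 -20 -2 0 0 0 1;-8 -26 -2 0 0 0 1;-8 -30 -2 0 0 0 1;-8 -30 -2 0 0 0 1;-8 -30 -2 0 0 0 1;-8 -30 -2 0 0 0 1"

```text
time: 36.15
ee_pos: [0.5608, 0.1548, 0.3201]
orientation: [3.139, -0.12, -0.001]
wrist_force: [-0.7, -0.3, 0.3]
opening: 0.002
grip_force: 0.0
```

Run:
```python
from h import *
t,T=grab('top','t16.png')
def wh(im,C):
    m=hsv(im,(0,0,170),(180,70,255))
    for A,c,mm in blobs(m,15):
        q=w2m(plane(C,[c],.015)[0])
        if abs(q[0])<.16 and -.3<q[1]<-.13: print(A,c.round(1),q.round(3),w2m(plane(C,[c],.097)[0]).round(3),cv2.mean(im,mm.astype(np.uint8))[:3])
wh(t,T); print('before'); wh(cv2.imread('pics/topx.png'),T)
i=imaging.camera_info('wrist'); P=goal(.6162,-.1552,.2992,0);P[:3,:3]=R.from_rotvec([3.137,-.131,-.005]).as_matrix(); C=(i,P@i['tool_from_camera'])
print('wrist'); wh(cv2.imread('pics/w15.png'),C)
print('table corner in w15',proj(C,[np.r_[m2w(.117,-.16),.097],np.r_[m2w(.073,-.19),.015]]))
for A,cc,m in blobs(hsv(t,(22,120,100),(34,255,255)),300): print('yel',A,cc)
```

```text
55 [360.4 186. ] [ 0.107 -0.183] [ 0.086 -0.173] (237.56363636363636, 232.1090909090909, 230.34545454545454)
78 [364.8 213.7] [ 0.03  -0.198] [ 0.015 -0.187] (247.96153846153845, 243.25641025641025, 241.2948717948718)
231 [359.7 234.3] [-0.027 -0.186] [-0.038 -0.176] (243.04761904761904, 239.3852813852814, 237.4112554112554)
46 [359.4 254.7] [-0.082 -0.187] [-0.088 -0.177] (239.28260869565216, 235.19565217391303, 232.8478260869565)
before
55 [365.2 197.9] [ 0.074 -0.197] [ 0.056 -0.187] (238.83636363636361, 232.0181818181818, 229.30909090909088)
76 [364.9 213.7] [ 0.03  -0.198] [ 0.015 -0.187] (249.18421052631578, 245.3552631578947, 243.67105263157893)
226 [359.7 234.2] [-0.027 -0.186] [-0.037 -0.176] (241.5353982300885, 238.73451327433628, 237.0353982300885)
44 [359.6 254.7] [-0.082 -0.187] [-0.088 -0.178] (237.0, 233.45454545454547, 231.1590909090909)
43 [343.9 265.7] [-0.114 -0.146] [-0.117 -0.14 ] (219.37209302325581, 210.5581395348837, 208.67441860465115)
wrist
153 [340.7 148.4] [ 0.101 -0.188] [ 0.116 -0.181] (235.88235294117646, 227.05228758169935, 222.84313725490196)
40 [313.9 161.8] [ 0.082 -0.15 ] [ 0.101 -0.15 ] (214.10000000000002, 207.55, 208.55)
248 [350.7 197.6] [ 0.027 -0.205] [ 0.056 -0.195] (237.47177419354838, 234.2540322580645, 232.77822580645162)
434 [344.3 225. ] [-0.018 -0.196] [ 0.02  -0.188] (233.85023041474653, 231.53456221198158, 230.28341013824885)
130 [335.5 246.5] [-0.055 -0.183] [-0.01  -0.177] (207.06923076923078, 212.83846153846156, 213.4846153846154)
44 [346.1 264.5] [-0.088 -0.201] [-0.037 -0.192] (211.63636363636365, 212.54545454545456, 211.5)
table corner in w15 [[322.1994 147.8656]
 [341.4181 167.894 ]]
yel 850 [346.9482 126.9341]
yel 905 [435.9204 259.5459]
yel 894 [376.849  314.3121]
```

The knocked offcut is at about (0.104, -0.185). The top and wrist views agree on it lying on the tray floor, so it is still inside. Handing in.

```bash
python3 -c "
from station import hand_in
print(hand_in())"
```

```text
the job is handed in; nothing more can be done
None
```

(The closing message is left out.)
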